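# Load and wind the clockwork tin display

### The arm

A 6-joint arm with a two-finger parallel gripper is mounted at the origin on the work surface. World frame = base frame: x ahead of the robot, y to its left, z up, the work surface at z = 0. Lengths are in m, angles in degrees, forces in N, time in s.
With the tool pointing down it reaches from about 0.25 to 0.725 m from the base axis. Payload 9.7 kg.
Tool frame: the origin (TCP) lies where the fingers leave the gripper's body, on its centre line; the fingertips stand 73 mm ahead of it and the grasp point (between the pads) lies 54 mm ahead of it; y points along the fingers, x is the direction in which the jaws open and shut, and the axes are right-handed (so a half turn about y gives the same grasp; the last joint's range is limited). The gripper opens to 85 mm and grips with 20 to 120 N. Pads are 22 mm wide; open, the fingers measure 114 mm over their backs; the gripper's body (76 mm by 85 mm) begins 54 mm behind the grasp point. The pads swing forward as they close: fully open they stand 13 mm farther back than shut.
Start: joints at [65.604, 4.979, 10.078, 95.1, 0, 90], TCP at [0.227, 0.501, 0.304] pointing down, gripper open.
Joint ranges: [-179.16, 179.16], [-48.56, 103.87], [-65.8, 70.77], [-126.05, 130.52], [-82.76, 87.17], [-180, 180]. Speed limits (degrees/s): [127.2, 127.2, 147.25, 180, 180, 180].

### API

Orientations are given as [roll, pitch, yaw] about the fixed x, y, z axes, in that order (R = Rz(yaw) Ry(pitch) Rx(roll)).
In Python, from workcell import sensors, imaging, bot, models gives the robot as it stands.
- The arm moves only by the tool arm_command, never from a script. Its argument "rows" is one flat list of numbers, 7 for each row, row after row: the shift along the tool's x, y, z in cm, then the turn, a rotation vector about the tool's x, y, z in degrees, then the gripper's target within -1 to 1 (fully open at 1, half-way at 0, shut at -1). A call has 1 to 12 rows; each row is the pose to reach, as a shift and turn from the pose commanded when the call began, along the tool's axes at that moment; what a row does not reach only later rows make up. A row lasts 1/12 s, in which the tool goes at most 41.7 mm and 7.16 degrees, less where a joint would pass 70% of its speed; a pose out of reach is approached as far as the arm can. A call with a gripper value outside its range is refused whole. The fingers move at their own pace and stop on an object; "force" is the grip in N (left out, the last holds). Time passes only in rows, so rows that repeat a pose let the fingers close. It gives the time, the measured TCP pose, the force and the opening at its end, in the units of the state.
- sensors.get_obs(): the state, without advancing time (a new reading comes with each control period).
- imaging.camera(name): name is "scene" or "side" or "wrist"; returns a dict with "pixels" (420x560x3 uint8, blue, green, red), "z_map" (420x560 float32, m along the optical axis (not along the pixel's ray), 0 where there is no reading), "camera_matrix" (3x3 intrinsics, pixels), "world_from_camera" (4x4, takes a point from camera to world coordinates). Camera axes: x right, y up, looking along -z (the intrinsics and any distortion apply to the point x, -y, -z); pixel columns grow to the right and rows downward; lengths in m; the calibration is good to about 2 mm. A picture is of the moment at which its call begins.
- bot.job_done(): hands the job in, once; it reports no verdict.
Trained networks look in the newest picture that a camera, given by its name, has taken for a name from the list of things; names that differ only in an ending like _2 or _b are one class to them, and where a whole thing is asked for, a point or a joint stands for the part that bears it (a point fixed in the world has none). Each returns a list of dicts, best first, with "conf" (0 to 1); they miss things now and then, are a little off and sometimes report something else, mostly with a low value. They report only what shows in the picture. A call takes as long as a camera call. They do not tell look-alikes from the thing itself.
- models.search_frame(thing, camera): "extent" ([centre column, centre row, width, height] in pixels, round what is visible of it).
- models.spot_point(thing, camera): "location" ([column, row] in pixels: a listed point, or the origin of a listed thing).
The state is a dict: "time": time; "q": joint angles; "qd": joint speeds; "joint_efforts": joint torques, N m; "ee_pos": TCP position; "tcp_rot": TCP orientation; "wrist_force": force on the tool from outside, world axes, zero at the start; "torque": the same for the moment, N m; "opening": finger opening in m.
Only numpy, scipy, OpenCV 4.12 (cv2) and the standard library are available. Lean on these libraries where they do the work, as an engineer would, in place of code of your own. Each camera call takes 0.05 s, during which the arm holds its last target.

### The job

Get the clockwork sales display ready: while the carriage is still out, lay every copper tin flat and centred across the narrow wooden rail on it; then push the carriage fully home against the drive box with the tins still on the rail, and last wind the brass key clockwise until it is fully wound. Put back on the rail any tin that comes off, and leave the hammer, the bowl and the anvil block where they are.

Things in the scene. Friction and masses are not known exactly. Their poses are not given: they have to be found in the camera images.
- track: fixed wooden base board of the display, 100 mm wide (x) and 500 mm long (y), 12 mm thick, at any small yaw; origin on the table (z = 0) on its centre line. Along its own y axis the board reaches from -265 to +235 mm. The drive box (100 x 100 mm, top 76 mm above the table) stands on it, centred at y = +185 mm, with the key upright on top. The carriage runs along y on the rest
- carriage (a joint): slide of the carriage in m: distance from its home stop at the drive box. 0 = fully home (3 mm gap left to the drive box), grows as the carriage moves out along the track's -y; greatest 0.14. Moves with about 3 N friction and stays where it is left
- rail (a point): centre of the flat top face of the carriage's rail, 44 mm above the table. The rail is 22 mm wide (x), 212 mm long (y, same axes as the track) and stands 20 mm above the carriage deck, which is 100 mm wide (x), 250 mm long and 24 mm above the table; the handle lies beyond the rail's -y end. Tins lie side by side along y; four fit at a spacing of 50 to 53 mm
- handle (a point): grip point of the carriage's upright handle, a wooden post 30 mm wide (x) and 14 mm thick (y) at the -y end of the deck; the point is on its axis 71 mm above the table, and the post's top is 84 mm above the table, 13 mm above the point. 130 mm from the rail's centre along -y
- key (a joint): winding angle of the key in rad: 0 = run down, 8.0 = fully wound against its stop; grows clockwise seen from above. The spring pulls back by 0.0125 N m per rad, the works hold the key by friction of 0.16 N m, so it stays where it is left (up to about 0.26 N m to turn)
- key_grip (a point): grip point of the brass key, on its upright turning axis, at mid-height of its flat wing, 106 mm above the table. The wing is 46 mm long, 9 mm thick and 26 mm tall (pinch it across the 9 mm). The point's x axis lies along the wing and turns with it; at joint value 0 it is along the track's x. 30 mm from the wing's middle down to the drive box's top
- tin1: round closed copper tin, a plain disc-shaped box 44 mm in diameter and 22 mm high, about 0.11 kg, the same either way up; lies flat on the table. Origin at the centre of the tin (11 mm above what it lies on), z along its axis. Two to four of the four tins are present; None if absent
- tin2: round closed copper tin, a plain disc-shaped box 44 mm in diameter and 22 mm high, about 0.11 kg, the same either way up; lies flat on the table. Origin at the centre of the tin (11 mm above what it lies on), z along its axis. Two to four of the four tins are present; None if absent
- tin3: round closed copper tin, a plain disc-shaped box 44 mm in diameter and 22 mm high, about 0.11 kg, the same either way up; lies flat on the table. Origin at the centre of the tin (11 mm above what it lies on), z along its axis. Two to four of the four tins are present; None if absent
- tin4: round closed copper tin, a plain disc-shaped box 44 mm in diameter and 22 mm high, about 0.11 kg, the same either way up; lies flat on the table. Origin at the centre of the tin (11 mm above what it lies on), z along its axis. Two to four of the four tins are present; None if absent
- hammer: bystander: hammer with a wooden handle, 260 mm long, lying beyond the track; leave alone
- bowl: bystander: open copper bowl, 110 mm across and 45 mm high; leave alone
- stake: bystander: small steel anvil 45 x 60 x 35 mm on a wooden block 90 x 90 x 50 mm, 2.5 kg; leave alone
There are look-alikes about, which are no part of the job. Leave any grey or red look-alike of the tin4 alone. Leave any green look-alike of the tin3 alone.

How it is judged (in metres and radians):
On the way, in this order (a step that is already met when the one before it is completed fails the run):
1. every tin present lies flat on the rail, centred across it, with the carriage still out (x of tin1 in the frame of rail between -0.01 and 0.01 m and y of tin1 in the frame of rail between -0.1 and 0.1 m and z of tin1 in the frame of rail between 0.007 and 0.016 m and angle between the z axis of each of tin1, tin2, tin3, tin4 and the z axis of rail, either way round below 0.12 rad and linear speed of each of tin1, tin2, tin3, tin4 below 0.03 m/s and x of tin2 in the frame of rail between -0.01 and 0.01 m and y of tin2 in the frame of rail between -0.1 and 0.1 m and z of tin2 in the frame of rail between 0.007 and 0.016 m and x of tin3 in the frame of rail between -0.01 and 0.01 m and y of tin3 in the frame of rail between -0.1 and 0.1 m and z of tin3 in the frame of rail between 0.007 and 0.016 m and x of tin4 in the frame of rail between -0.01 and 0.01 m and y of tin4 in the frame of rail between -0.1 and 0.1 m and z of tin4 in the frame of rail between 0.007 and 0.016 m and contact force between the fingers and tin1 below 0.2 N and contact force between the fingers and tin2 below 0.2 N and contact force between the fingers and tin3 below 0.2 N and contact force between the fingers and tin4 below 0.2 N and value of joint carriage above 0.06 m), for 0.2 s.
2. the carriage is fully home with every tin on the rail (x of tin1 in the frame of rail between -0.01 and 0.01 m and y of tin1 in the frame of rail between -0.1 and 0.1 m and z of tin1 in the frame of rail between 0.007 and 0.016 m and angle between the z axis of each of tin1, tin2, tin3, tin4 and the z axis of rail, either way round below 0.12 rad and linear speed of each of tin1, tin2, tin3, tin4 below 0.03 m/s and x of tin2 in the frame of rail between -0.01 and 0.01 m and y of tin2 in the frame of rail between -0.1 and 0.1 m and z of tin2 in the frame of rail between 0.007 and 0.016 m and x of tin3 in the frame of rail between -0.01 and 0.01 m and y of tin3 in the frame of rail between -0.1 and 0.1 m and z of tin3 in the frame of rail between 0.007 and 0.016 m and x of tin4 in the frame of rail between -0.01 and 0.01 m and y of tin4 in the frame of rail between -0.1 and 0.1 m and z of tin4 in the frame of rail between 0.007 and 0.016 m and value of joint carriage below 0.005 m), for 0.2 s.
3. the key is fully wound (value of joint key above 7.7 rad), for 0.2 s.
At the end, for the whole second after the job is handed in: every tin present lies flat (within 7 degrees) on the carriage's rail, centre within 10 mm of the rail's centre line and on its length, at rest; the carriage is within 6 mm of its home stop; the key is wound to more than 7.7 rad (stop at 8.0) (x of tin1 in the frame of rail between -0.01 and 0.01 m and y of tin1 in the frame of rail between -0.1 and 0.1 m and z of tin1 in the frame of rail between 0.007 and 0.016 m and angle between the z axis of each of tin1, tin2, tin3, tin4 and the z axis of rail, either way round below 0.12 rad and linear speed of each of tin1, tin2, tin3, tin4 below 0.03 m/s and x of tin2 in the frame of rail between -0.01 and 0.01 m and y of tin2 in the frame of rail between -0.1 and 0.1 m and z of tin2 in the frame of rail between 0.007 and 0.016 m and x of tin3 in the frame of rail between -0.01 and 0.01 m and y of tin3 in the frame of rail between -0.1 and 0.1 m and z of tin3 in the frame of rail between 0.007 and 0.016 m and x of tin4 in the frame of rail between -0.01 and 0.01 m and y of tin4 in the frame of rail between -0.1 and 0.1 m and z of tin4 in the frame of rail between 0.007 and 0.016 m and value of joint carriage below 0.006 m and value of joint key above 7.7 rad); the robot touches nothing.
It fails at once if the hammer is shifted by more than 40 mm (distance of hammer from where it was at the start of the episode above 0.04 m).
It fails at once if the bowl is shifted by more than 40 mm (distance of bowl from where it was at the start of the episode above 0.04 m).
It fails at once if the stake is shifted by more than 40 mm (distance of stake from where it was at the start of the episode above 0.04 m).
Of tin1, tin2, tin3, tin4 only 2 to 4 are there at a start; the rules pass over those that are not, and their reading is None.
At some moment in a run one of tin1, tin2, tin3, tin4 may be knocked a few centimetres aside while the robot is not near it.
Once in a run the grip may slacken for a moment while it holds something.
It also fails if it takes over 210 s, if anything falls off the work surface, if the arm or the gripper's body presses on something with over 40 N, if the wrist force passes 120 N, or if a joint passes its speed limit or range.

## Working session

There is one attempt and no reset: what is moved stays moved. The work goes in short steps, Python scripts to look and compute and a tool call to move; the robot and the scene stay as the last step left them, time stands still between calls to the robot, and variables do not carry over. Pictures are saved under pics/ and viewed, and the job is handed in when it is done.

Besides the shell and the picture viewer there is one more tool, called after "Emit:" by a JSON object that holds its "fn" and its "kwargs", one argument or row to a line. arm_command: Moves the arm, as the interface text tells. Its arguments: {"type":"object","properties":{"rows":{"type":"array","items":{"type":"number"}},"force":{"type":"number"}},"required":["rows"]}

```bash
mkdir -p pics; ls; cat > h.py <<'E'
import numpy as np, cv2
from workcell import sensors, imaging, bot, models
def cam(n,save=None):
    d=imaging.camera(n)
    if save: cv2.imwrite('pics/'+save+'.png',d['pixels'])
    return d
def pt(d,u,v,z=None):
    """pixel->world by depth, or by plane z"""
    K=d['camera_matrix'];T=d['world_from_camera']
    r=np.array([(u-K[0,2])/K[0,0],-(v-K[1,2])/K[1,1],-1.])
    if z is None:
        return T[:3,:3]@(r*d['z_map'][int(round(v)),int(round(u))])+T[:3,3]
    w=T[:3,:3]@r
    return T[:3,3]+w*(z-T[2,3])/w[2]
def cloud(d):
    K=d['camera_matrix'];T=d['world_from_camera'];z=d['z_map']
    v,u=np.mgrid[:z.shape[0],:z.shape[1]]
    P=np.stack([(u-K[0,2])/K[0,0]*z,-(v-K[1,2])/K[1,1]*z,-z],-1)
    return P@T[:3,:3].T+T[:3,3]
E
python3 - <<'E'
from h import *
np.set_printoptions(precision=4,suppress=True)
print(sensors.get_obs())
for n in ['scene','side','wrist']:
    d=cam(n,n+'0'); print(n,d['world_from_camera'],d['camera_matrix'])
    for t in ['tin1','key_grip','handle','rail']:
        for r in models.spot_point(t,n): 
            u,v=r['location']
            print(t,r['conf'],np.round([u,v]),pt(d,u,v))
E
```

```text
pics
{'time': 0.0, 'q': array([65.6037,  5.011 , 10.034 , 95.0988, -0.0009, 90.002 ]), 'qd': array([-0.0011,  0.0344, -0.0108,  0.0271, -0.0349, -0.0669]), 'joint_efforts': array([  0.0015, -52.0392,  46.4798,   0.0165,   0.0002,  -0.    ]), 'ee_pos': array([0.2271, 0.5008, 0.3032]), 'tcp_rot': array([-90.0009,   0.0757,  65.6017]), 'wrist_force': array([0.7303, 0.6478, 0.2113]), 'torque': array([-0.0028,  0.0129, -0.0432]), 'opening': 0.0852738227893003}
scene [[-0.8816 -0.2607  0.3935  1.0074]
 [ 0.472  -0.4961  0.7288  0.9054]
 [ 0.0052  0.8282  0.5604  0.7996]
 [ 0.      0.      0.      1.    ]] [[457.2818   0.     274.9194]
 [  0.     457.2818 204.1685]
 [  0.       0.       1.    ]]
tin1 0.57 [262. 168.] [ 0.3874 -0.3384  0.0135]
tin1 0.57 [250. 179.] [ 0.4636 -0.2752  0.0225]
tin1 0.54 [305. 171.] [ 0.2702 -0.2419  0.0182]
tin1 0.53 [373. 277.] [0.3995 0.2888 0.0229]
tin1 0.52 [334. 247.] [0.4206 0.151  0.0257]
tin1 0.48 [276. 190.] [ 0.4229 -0.1717  0.0232]
key_grip 0.66 [294. 257.] [0.5885 0.224  0.1147]
handle 0.57 [222. 190.] [ 0.5979 -0.1863  0.069 ]
side [[ 0.9998  0.018
[... 470 characters left out ...]
07.] [0.3973 0.1351 0.0199]
tin1 0.55 [242. 288.] [ 0.4173 -0.1983  0.0212]
key_grip 0.69 [318. 243.] [ 0.5996 -0.0711  0.0476]
key_grip 0.69 [380. 243.] [ 0.7666 -0.0423  0.018 ]
key_grip 0.5 [301. 165.] [0.5748 0.2186 0.1105]
handle 0.6 [323. 269.] [ 0.6004 -0.199   0.0746]
rail 0.66 [319. 245.] [ 0.6027 -0.0762  0.0442]
rail 0.44 [322. 268.] [ 0.5978 -0.2     0.0807]
wrist [[ 0.4135 -0.8716 -0.2632  0.1607]
 [ 0.9105  0.3957  0.1198  0.5312]
 [-0.0003 -0.2892  0.9573  0.3739]
 [ 0.      0.      0.      1.    ]] [[321.6097   0.     280.0545]
 [  0.     321.6097 204.9753]
 [  0.       0.       1.    ]]
tin1 0.84 [182. 355.] [0.393  0.2832 0.0226]
tin1 0.53 [107. 390.] [0.4025 0.1585 0.0218]
```

View pics/scene0.png

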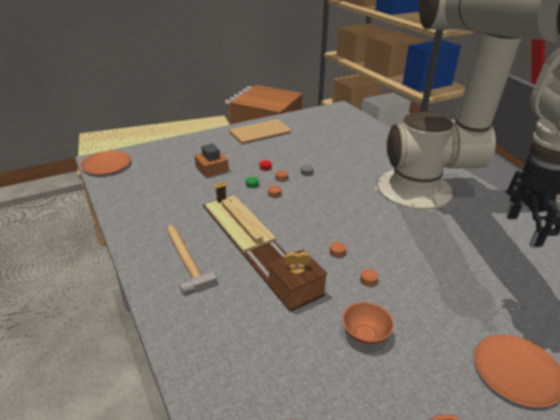

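View pics/side0.png

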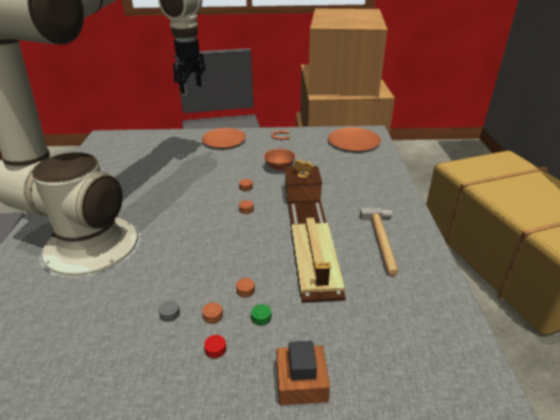

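View pics/wrist0.png

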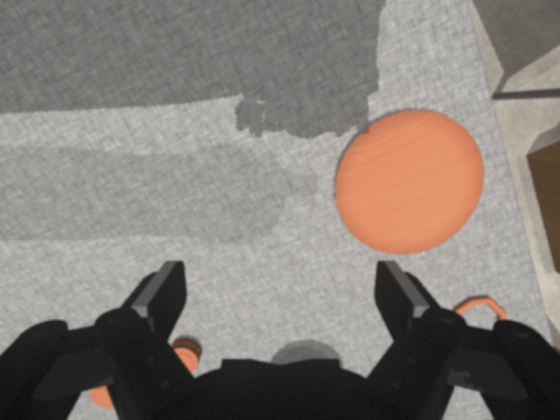

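The side view shows four copper tins at about (246,184), (246,207), (245,287) and (212,312). The grey (169,311), green (261,314) and red (215,346) discs are look-alikes. The carriage is out, with its handle at (322,268), and the key is at (302,167). Next I'll fit the poses.

```bash
cat >> h.py <<'E'
np.set_printoptions(precision=4,suppress=True)
def tins(d,zr=(0.008,0.08),xr=(0.2,0.72),yr=(-0.45,0.45)):
    C=cloud(d);hsv=cv2.cvtColor(d['pixels'],cv2.COLOR_BGR2HSV)
    h,s,v=[hsv[...,i].astype(int) for i in range(3)]
    m=((h>=4)&(h<=14)&(s>110)&(v>110)&(C[...,2]>zr[0])&(C[...,2]<zr[1])&(C[...,0]>xr[0])&(C[...,0]<xr[1])&(C[...,1]>yr[0])&(C[...,1]<yr[1])).astype(np.uint8)
    n,l,st,ce=cv2.connectedComponentsWithStats(m)
    out=[]
    for i in range(1,n):
        if st[i,4]<25: continue
        P=C[l==i]; zt=np.percentile(P[:,2],90); top=P[np.abs(P[:,2]-np.median(P[P[:,2]>zt-.006][:,2]))<.005]
        (cx,cy),r=cv2.minEnclosingCircle(top[:,:2].astype(np.float32))
        out.append((st[i,4],ce[i].round(1),np.array([(top[:,0].max()+top[:,0].min())/2,(top[:,1].max()+top[:,1].min())/2]).round(4),top[:,:2].mean(0).round(4),np.array([cx,cy]).round(4),round(r,4),round(float(np.median(top[:,2])),4)))
    return out
E
python3 - <<'E'
from h import *
for n in ['scene','side','wrist']:
    d=cam(n); print(n)
    for t in tins(d): print(*t)
    C=cloud(d).reshape(-1,3); hsv=None
    for lo,hi,nm in [(0.040,0.048,'rail'),(0.02,0.028,'deck'),(0.07,0.081,'boxtop'),(0.09,0.13,'key'),]:
        m=(C[:,2]>lo)&(C[:,2]<hi)&(C[:,0]>.5)&(C[:,0]<.68)&(C[:,1]>-.25)&(C[:,1]<.32)
        P=C[m]
        if len(P)<15: continue
        (c,s,a)=cv2.minAreaRect(P[:,:2].astype(np.float32))
        print(nm,len(P),np.round(c,4),np.round(s,4),a,np.median(P,0), P.min(0),P.max(0))
E
```

```text
scene
161 [210.5 160.2] [ 0.5431 -0.4143] [ 0.5491 -0.4059] [ 0.5441 -0.4153] 0.0528 0.0507
70 [281.  173.9] [ 0.3567 -0.2591] [ 0.3578 -0.2562] [ 0.3575 -0.2584] 0.0211 0.0225
82 [273.8 189.5] [ 0.426  -0.1811] [ 0.4254 -0.1802] [ 0.4257 -0.1828] 0.023 0.0231
142 [337.3 247.3] [0.4112 0.1534] [0.4113 0.1529] [0.4105 0.1514] 0.0235 0.0226
173 [369.  275.3] [0.4041 0.2779] [0.4039 0.279 ] [0.4029 0.276 ] 0.0226 0.0224
1240 [367.4 319. ] [0.5135 0.4024] [0.5006 0.3943] [0.5128 0.4099] 0.0559 0.0438
rail 547 [0.5972 0.0419] [0.098  0.4704] 3.971200942993164 [ 0.5978 -0.018   0.0444] [ 0.5322 -0.1926  0.04  ] [0.6342 0.278  0.0479]
deck 1436 [0.5911 0.0337] [0.1032 0.4848] 2.847125768661499 [ 0.6128 -0.0497  0.0247] [ 0.531  -0.2097  0.0201] [0.6526 0.278  0.028 ]
boxtop 1134 [0.5879 0.0402] [0.1056 0.4754] 1.938009262084961 [0.5952 0.2383 0.0765] [ 0.5272 -0.1967  0.0701] [0.6359 0.2791 0.0808]
key 286 [0.5821 0.2239] [0.0146 0.0577] 64.74030303955078 [0.5831 0.2265 0.1091] [0.5555 0.2071 0.0905] [0.6095 0.2404 0.123 ]
side
282 [279.2 157.1] [0.5107 0.4003] [0.5118 0.4028] [0.5114 0.405
[... 515 characters left out ...]
0498
rail 526 [0.6016 0.0232] [0.0987 0.4489] 8.48044204711914 [ 0.5917 -0.0469  0.0435] [ 0.5254 -0.2025  0.0401] [0.6287 0.2389 0.0479]
deck 2013 [ 0.5894 -0.0029] [0.1017 0.4126] 3.158848285675049 [ 0.5811 -0.0943  0.0237] [ 0.528  -0.2112  0.02  ] [0.6495 0.2003 0.0279]
boxtop 576 [0.5859 0.0361] [0.1036 0.4779] 2.028841257095337 [0.5804 0.2054 0.0754] [ 0.5267 -0.2027  0.0701] [0.6321 0.2753 0.081 ]
key 170 [0.579  0.2213] [0.018  0.0575] 71.84944152832031 [0.5797 0.2194 0.1068] [0.5533 0.2047 0.0903] [0.6061 0.2366 0.1216]
wrist
319 [187.6 356.9] [0.4003 0.288 ] [0.3992 0.2874] [0.4003 0.2822] 0.0212 0.0222
329 [101.3 396.4] [0.4096 0.1453] [0.4081 0.1454] [0.4092 0.1471] 0.0194 0.0224
```

```bash
cat >> h.py <<'E'
from scipy.spatial.transform import Rotation as Ro
def to(x,y,z,yaw,ref=None):
    """shift cm + rotvec deg in current tool axes to reach tool-down pose; ref=(x,y,z,yaw) nominal commanded"""
    o=sensors.get_obs()
    p,r=(o['ee_pos'],o['tcp_rot']) if ref is None else (np.array(ref[:3]),[-90,0,ref[3]])
    R=Ro.from_euler('xyz',r,degrees=True)
    G=Ro.from_euler('xyz',[-90,0,yaw],degrees=True)
    print('t',round(o['time'],2),'pos',o['ee_pos'],'rot',o['tcp_rot'],'q',o['q'],'op',round(o['opening'],4),'F',o['wrist_force'])
    print('shift cm',(R.inv().apply(np.array([x,y,z])-p)*100).round(2),'rot',(R.inv()*G).as_rotvec(degrees=True).round(2))
E
python3 -c "
from h import *
to(.402,.277,.12,3)"
```

```text
t 0.9 pos [0.2272 0.5009 0.3039] rot [-90.0012  -0.0032  65.6038] q [65.6034  4.9786 10.0786 95.0969 -0.0012 89.9995] op 0.0856 F [-0.2839 -0.3962  0.5511]
shift cm [-13.17  18.39 -25.17] rot [-0.  62.6  0. ]
```

Emit:
{"fn": "arm_command", "kwargs": {
  "rows": [-13.17,18.39,-25.17,0,62.6,0,1,-13.17,18.39,-25.17,0,62.6,0,1,-13.17,18.39,-25.17,0,62.6,0,1,-13.17,18.39,-25.17,0,62.6,0,1,-13.17,18.39,-25.17,0,62.6,0,1,-13.17,18.39,-25.17,0,62.6,0,1,-13.17,18.39,-25.17,0,62.6,0,1,-13.17,18.39,-25.17,0,62.6,0,1,-13.17,18.39,-25.17,0,62.6,0,1,-13.17,18.39,-25.17,0,62.6,0,1,-13.17,18.39,-25.17,0,62.6,0,1,-13.17,18.39,-25.17,0,62.6,0,1],
  "force": 40
}}

```text
time: 1.9
ee_pos: [0.402, 0.2778, 0.1209]
tcp_rot: [-89.9, -0.1, 3.2]
wrist_force: [0.9, 0.7, -0.5]
opening: 0.0853
```

```bash
python3 -c "
from h import *
d=cam('wrist','w1')
for t in tins(d): print(*t)
to(.402,.277,.07,3)"
```

```text
7781 [505.4  63.8] [0.491  0.3757] [0.486  0.3696] [0.4903 0.3753] 0.0369 0.0447
3993 [279.  242.1] [0.4022 0.2769] [0.402  0.2782] [0.402  0.2771] 0.0216 0.0222
147 [459.2 408.3] [0.5387 0.1523] [0.5386 0.1522] [0.5381 0.1523] 0.0107 0.0122
t 1.95 pos [0.4019 0.278  0.121 ] rot [-89.941   -0.0707   3.2269] q [ 34.6698  -2.9801 -18.2522  74.6367   0.0135 121.4429] op 0.086 F [-0.2899 -0.9463  0.6255]
shift cm [-0.    5.1  -0.11] rot [-0.06  0.23  0.07]
```

View pics/w1.png

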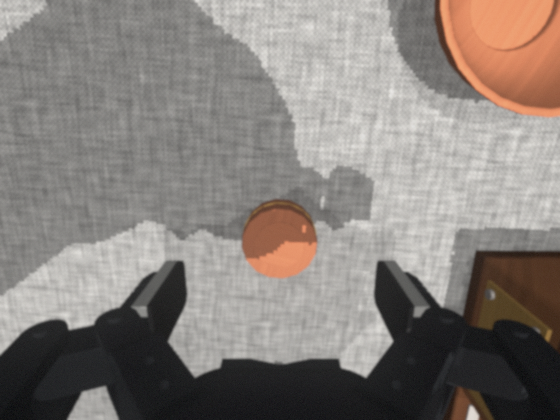

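The tin sits at (279,242), centred between the fingers. I'll descend and grip it.

Emit:
{"fn": "arm_command", "kwargs": {
  "rows": [0,2.5,-0.1,0,0,0,1,0,5.1,-0.1,0,0,0,1,0,5.1,-0.1,0,0,0,1,0,5.1,-0.1,0,0,0,-1,0,5.1,-0.1,0,0,0,-1,0,5.1,-0.1,0,0,0,-1,0,5.1,-0.1,0,0,0,-1,0,5.1,-0.1,0,0,0,-1,0,5.1,-0.1,0,0,0,-1,0,5.1,-0.1,0,0,0,-1],
  "force": 40
}}

```text
time: 2.78
ee_pos: [0.4028, 0.2767, 0.071]
tcp_rot: [-89.9, -0.1, 3.0]
wrist_force: [-1.9, 0.7, 6.0]
opening: 0.0426
```

```bash
python3 -c "
from h import *
to(.402,.277,.2,3)"
```

```text
t 2.78 pos [0.4028 0.2767 0.071 ] rot [-89.8876  -0.1291   3.0256] q [ 34.4776  -1.3168 -22.3263  68.8218   0.0285 121.4519] op 0.0426 F [-1.8537  0.7076  5.9834]
shift cm [ -0.05 -12.9    0.06] rot [-0.11  0.03  0.13]
```

Emit:
{"fn": "arm_command", "kwargs": {
  "rows": [0,-4,0,0,0,0,-1,0,-8,0,0,0,0,-1,0,-12,0,0,0,0,-1,2,-14,-3,0,0,0,-1,5,-14,-7,0,0,0,-1,8,-14,-11,0,0,0,-1,10,-14,-15,0,0,0,-1,12,-14,-19,0,0,0,-1,15,-14,-23,0,0,0,-1,17,-14,-27,0,0,0,-1,17.2,-14,-27.5,0,0,0,-1,17.2,-14,-27.5,0,0,0,-1]
}}

```text
time: 3.78
ee_pos: [0.5908, 0.0052, 0.2092]
tcp_rot: [-90.1, -0.1, 2.7]
wrist_force: [-0.1, 0.5, -0.5]
opening: 0.0425
```

```bash
cat > rail.py <<'E'
from h import *
import sys
def fit(d):
    C=cloud(d);P=C.reshape(-1,3)
    m=(abs(P[:,2]-.044)<.004)&(abs(P[:,0]-.593)<.05)&(P[:,1]>-.18)&(P[:,1]<.06)
    A=P[m]
    for nm,zc in [('rail',.044),('deck',.024)]:
        m=(abs(P[:,2]-zc)<.004)&(abs(P[:,0]-.593)<.065)&(P[:,1]>-.19)&(P[:,1]<.06)
        A=P[m]; ys=np.arange(-.19,.06,.01);L=[]
        for y in ys:
            s=A[abs(A[:,1]-y)<.005]
            if len(s)>10:
                lo,hi=np.percentile(s[:,0],[2,98]); L.append((y,lo,hi))
        L=np.array(L)
        if len(L)>4:
            w=L[:,2]-L[:,1];k=abs(w-np.median(w))<.004
            f=np.polyfit(L[k,0],(L[k,1]+L[k,2])/2,1)
            print(nm,'w',np.median(w),'n',k.sum(),'x at y=-.065:',np.polyval(f,-.065),'yaw',-np.degrees(np.arctan(f[0])),'y',L[0,0],L[-1,0],'z',np.median(A[:,2]))
if __name__=='__main__':
    d=cam('wrist',sys.argv[1]);fit(d)
    C=cloud(d);P=C.reshape(-1,3)
    m=(P[:,2]>.07)&(P[:,2]<.09)&(P[:,1]<-.1)&(abs(P[:,0]-.6)<.05); 
    if m.sum(): print('handle',P[m].min(0),P[m].max(0),np.median(P[m],0))
    for n in ['side','scene']:
        print(n);d=cam(n);fit(d)
        for t in tins(d): print(*t)
    to(.589,.011,.2,3)
E
python3 rail.py w2
```

```text
rail w 0.021088726642674194 n 10 x at y=-.065: 0.5949533570388674 yaw 2.670887242845703 y -0.13999999999999996 0.0400000000000002 z 0.043944295551921864
deck w 0.09642932812664906 n 14 x at y=-.065: 0.5950770486936398 yaw 2.748665564914805 y -0.15999999999999998 0.05000000000000021 z 0.024012840395166463
side
rail w 0.019750591107922766 n 19 x at y=-.065: 0.5927548105085976 yaw 2.534966338153577 y -0.13999999999999996 0.0400000000000002 z 0.04343675187554624
deck w 0.0967551510252253 n 24 x at y=-.065: 0.5928138714006277 yaw 2.594287516937494 y -0.19 0.0400000000000002 z 0.02358019595465688
241 [277.9 156.9] [0.5106 0.3994] [0.5052 0.4102] [0.5109 0.4055] 0.056 0.042
75 [245.5 203.6] [0.4076 0.1508] [0.4074 0.1499] [0.4063 0.1505] 0.0212 0.0217
202 [244.8 284.7] [ 0.4214 -0.1859] [ 0.4221 -0.1881] [ 0.4214 -0.1862] 0.0225 0.0218
250 [211.8 310.6] [ 0.3545 -0.2633] [ 0.3546 -0.2645] [ 0.3546 -0.2633] 0.0225 0.0217
287 [320.1 360.9] [ 0.5739 -0.4169] [ 0.5737 -0.4189] [ 0.573  -0.4169] 0.0336 0.0498
308 [282.2 362.1] [ 0.5049 -0.4187] [ 0.5039 -0.4198] [ 0.506  -0.4186] 0.032 0.0498
sc
[... 199 characters left out ...]
55524 yaw 2.8593057522823844 y -0.19 0.05000000000000021 z 0.02474189531821469
168 [210.7 160.1] [ 0.5426 -0.4133] [ 0.5486 -0.4051] [ 0.5416 -0.4172] 0.053 0.0509
81 [280.7 174.2] [ 0.3558 -0.2603] [ 0.3582 -0.2571] [ 0.3561 -0.2598] 0.0235 0.0227
88 [273.7 189.7] [ 0.4259 -0.1832] [ 0.4257 -0.1801] [ 0.4249 -0.1832] 0.0224 0.023
140 [337.8 247.7] [0.4101 0.1515] [0.411  0.1544] [0.4093 0.152 ] 0.0235 0.0228
1244 [367.3 319.1] [0.513  0.4024] [0.5    0.3938] [0.513  0.4086] 0.0554 0.0438
t 3.93 pos [0.5883 0.01   0.2094] rot [-89.987   -0.0117   2.9449] q [ 0.9736  9.3611  4.4588 85.0866  0.0134 88.0288] op 0.0431 F [-0.1804 -0.0977 -1.463 ]
shift cm [0.07 0.94 0.09] rot [-0.01 -0.06  0.01]
```

View pics/w2.png

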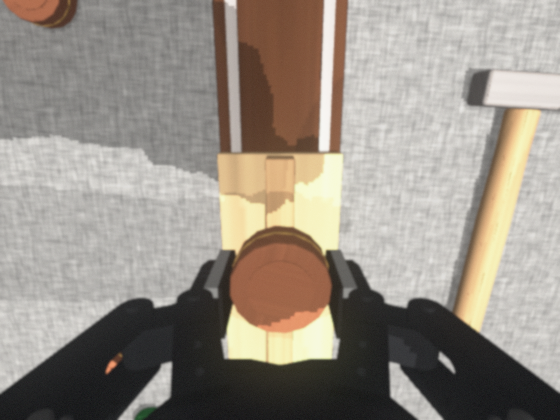

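Emit:
{"fn": "arm_command", "kwargs": {
  "rows": [0.32,3.5,0.33,0,0.25,0,-1,0.32,6,0.33,0,0.25,0,-1,0.32,8,0.33,0,0.25,0,-1,0.32,8.7,0.33,0,0.25,0,-1,0.32,8.9,0.33,0,0.25,0,-1,0.32,8.9,0.33,0,0.25,0,-1,0.32,8.9,0.33,0,0.25,0,-1]
}}

```text
time: 4.52
ee_pos: [0.5918, 0.0143, 0.1218]
tcp_rot: [-90.0, -0.1, 2.8]
wrist_force: [-0.1, -0.1, -0.5]
opening: 0.0428
```

```bash
python3 -c "
from h import *
to(.5913,.0135,.1155,2.7)"
```

```text
t 4.52 pos [0.5918 0.0143 0.1218] rot [-89.9984  -0.1339   2.7931] q [ 1.3869 10.9275 -3.461  75.4776  0.0049 88.5938] op 0.0428 F [-0.1379 -0.1059 -0.4544]
shift cm [-0.05  0.63 -0.08] rot [-0.    0.09  0.13]
```

Emit:
{"fn": "arm_command", "kwargs": {
  "rows": [0,0.3,0,0,0,0,-1,0,0.5,0,0,0,0,-1,0,0.5,0,0,0,0,-1,0,0.5,0,0,0,0,-1]
}}

```text
time: 4.85
ee_pos: [0.5913, 0.0138, 0.1152]
tcp_rot: [-90.0, -0.0, 2.7]
wrist_force: [-0.5, -0.3, -1.3]
opening: 0.0425
```

Emit:
{"fn": "arm_command", "kwargs": {
  "rows": [0,0.05,0,0,0,0,-0.2,0,0.05,0,0,0,0,0.2,0,0.05,0,0,0,0,0.6,0,0.05,0,0,0,0,1,0,0.05,0,0,0,0,1,0,-2,0,0,0,0,1,0,-6,0,0,0,0,1,0,-10,0,0,0,0,1,0,-10,0,0,0,0,1,0,-10,0,0,0,0,1]
}}

```text
time: 5.68
ee_pos: [0.5923, 0.0139, 0.218]
tcp_rot: [-90.0, -0.3, 2.8]
wrist_force: [0.4, -0.2, -0.2]
opening: 0.0856
```

```bash
python3 -c "
from h import *
d=cam('wrist','w3')
for t in tins(d): print(*t)
print('rail end',pt(d,280,157))
to(.410,.1495,.12,3)"
```

```text
1770 [38.3 15.6] [0.4101 0.1419] [0.4108 0.1433] [0.4101 0.1502] 0.0216 0.0221
5008 [306.7  76.1] [0.6072 0.1067] [0.6105 0.1117] [0.6227 0.1061] 0.0615 0.012
2656 [277.5 211. ] [0.5919 0.0139] [0.5919 0.0151] [0.5923 0.014 ] 0.0221 0.0662
44 [102.5 388.5] [ 0.4184 -0.2005] [ 0.4192 -0.2007] [ 0.4184 -0.2017] 0.0056 0.0221
rail end [0.5923 0.047  0.0123]
t 5.73 pos [0.5916 0.0138 0.2159] rot [-90.0024  -0.1053   2.7507] q [ 1.3388  9.741   5.5977 85.7513  0.0002 88.5881] op 0.0854 F [-0.2901  0.6703 -0.8448]
shift cm [-17.51   9.55  14.42] rot [ 0.   -0.25  0.11]
```

View pics/w3.png

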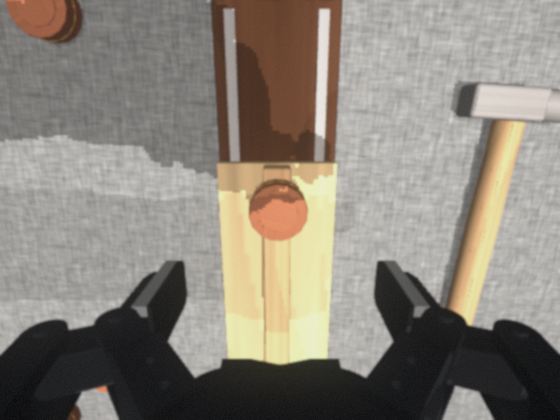

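The tin lies centred on the rail at (278,211), with its top at 66 mm. On to tin B.

Emit:
{"fn": "arm_command", "kwargs": {
  "rows": [-4,0,1,0,0,0,1,-8,0,4,0,0,0,1,-12,2,8,0,0,0,1,-15,4,11,0,0,0,1,-17.5,8,14.4,0,0,0,1,-17.5,12,14.4,0,0,0,1,-17.5,14,14.4,0,0,0,1,-17.5,14.5,14.4,0,0,0,1,-17.5,14.5,14.4,0,0,0,1,-17.5,14.5,14.4,0,0,0,1]
}}

```text
time: 6.57
ee_pos: [0.4086, 0.149, 0.0689]
tcp_rot: [-90.1, 0.2, 2.8]
wrist_force: [0.7, 0.3, 0.7]
opening: 0.0851
```

```bash
python3 -c "
from h import *
d=cam('wrist')
for t in tins(d): print(*t)
to(.410,.1495,.071,2.7)"
```

```text
26 [263.3 235.8] [0.4009 0.1697] [0.4008 0.1703] [0.4009 0.1696] 0.0049 0.0125
42 [299.4 235.9] [0.4155 0.1708] [0.4161 0.1712] [0.4155 0.1706] 0.0064 0.013
7286 [281.3 285.8] [0.4095 0.1508] [0.4094 0.1523] [0.4091 0.1509] 0.022 0.0223
333 [555.2 331. ] [0.5395 0.13  ] [0.5385 0.129 ] [0.5405 0.13  ] 0.0135 0.012
t 6.62 pos [0.4097 0.1491 0.0704] rot [-90.0124   0.0149   2.7589] q [ 20.0056  -8.5329 -29.0909  69.4599  -0.0074 107.2467] op 0.0854 F [ 0.5044 -0.8229  1.2141]
shift cm [ 0.03 -0.06  0.04] rot [ 0.01  0.06 -0.01]
```

Emit:
{"fn": "arm_command", "kwargs": {
  "rows": [0,0,0.1,0,0,0,-1,0,0,0.1,0,0,0,-1,0,0,0.1,0,0,0,-1,0,0,0.1,0,0,0,-1,0,0,0.1,0,0,0,-1,0,0,0.1,0,0,0,-1,0,0,0.1,0,0,0,-1,0,-4,0.1,0,0,0,-1,0,-8,0,0,0,0,-1,0,-12,0,0,0,0,-1,0,-13,0,0,0,0,-1]
}}

```text
time: 7.53
ee_pos: [0.4111, 0.1496, 0.2064]
tcp_rot: [-89.9, -0.4, 2.7]
wrist_force: [0.6, 0.2, -0.4]
opening: 0.0427
```

```bash
python3 -c "
from h import *
to(.5937,-.038,.2,2.7)"
```

```text
t 7.53 pos [0.4111 0.1496 0.2064] rot [-89.8672  -0.4305   2.731 ] q [ 19.9989 -11.723  -16.611   84.6615  -0.0009 107.2674] op 0.0427 F [ 0.5974  0.1624 -0.4433]
shift cm [ 17.34   0.73 -19.61] rot [-0.13  0.03  0.43]
```

Emit:
{"fn": "arm_command", "kwargs": {
  "rows": [3,0,-3,0,0,0,-1,6,0,-6,0,0,0,-1,9,0,-9,0,0,0,-1,12,0,-12,0,0,0,-1,15,0,-16,0,0,0,-1,17.45,0,-19.6,0,0,0,-1,17.45,3,-19.6,0,0,0,-1,17.45,6,-19.6,0,0,0,-1,17.45,7.5,-19.6,0,0,0,-1,17.45,8,-19.6,0,0,0,-1,17.45,8,-19.6,0,0,0,-1,17.45,8,-19.6,0,0,0,-1]
}}

```text
time: 8.53
ee_pos: [0.5935, -0.0381, 0.1209]
tcp_rot: [-90.0, -0.0, 2.8]
wrist_force: [0.3, 0.8, -0.7]
opening: 0.0421
```

```bash
python3 -c "
from h import *
d=cam('wrist','w4')
to(.5937,-.038,.115,2.7)"
```

```text
t 8.58 pos [ 0.5939 -0.038   0.1216] rot [-90.0151  -0.1233   2.7711] q [-3.6608 11.3577 -2.9857 75.5324 -0.0012 83.5682] op 0.0428 F [ 0.3419 -0.1344 -0.1694]
shift cm [-0.02  0.66  0.  ] rot [0.02 0.07 0.12]
```

View pics/w4.png

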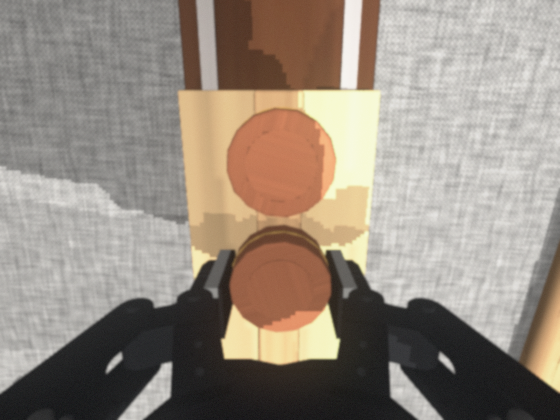

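Tin 1 is on the rail at (281,162), and the held tin, at (281,280), clears it.

Emit:
{"fn": "arm_command", "kwargs": {
  "rows": [0,0.4,0,0,0,0,-1,0,0.65,0,0,0,0,-1,0,0.65,0,0,0,0,-1,0,0.65,0,0,0,0,-1,0,0.65,0,0,0,0,-0.2,0,0.65,0,0,0,0,0.2,0,0.65,0,0,0,0,0.6,0,0.65,0,0,0,0,1,0,0.65,0,0,0,0,1,0,-2,0,0,0,0,1,0,-6,0,0,0,0,1,0,-8,0,0,0,0,1]
}}

```text
time: 9.58
ee_pos: [0.5936, -0.0382, 0.2036]
tcp_rot: [-90.0, -0.1, 2.8]
wrist_force: [1.3, 0.0, 0.7]
opening: 0.0856
```

```bash
python3 -c "
from h import *
d=cam('wrist','w5')
for t in tins(d): print(*t)
for n in ['side','scene']:
  for t in tins(cam(n)): print(*t)
to(.4235,-.185,.12,2.7)"
```

```text
203 [318.3  21.7] [0.6161 0.0967] [0.616  0.0962] [0.6162 0.0966] 0.0138 0.0119
184 [340.7   9.2] [0.6316 0.1031] [0.6315 0.105 ] [0.6313 0.1031] 0.0084 0.0121
556 [338.8  61.1] [0.6334 0.0728] [0.6335 0.0706] [0.6352 0.0728] 0.0254 0.012
132 [317.1  76. ] [0.618  0.0609] [0.6181 0.0596] [0.6175 0.0608] 0.0128 0.012
215 [280.7  83.7] [0.5917 0.0533] [0.5908 0.0529] [0.5911 0.0529] 0.0115 0.012
3595 [279.7 142.2] [0.5921 0.0139] [0.5919 0.0145] [0.592  0.0137] 0.0219 0.0662
39 [277.4 183.4] [ 0.5921 -0.0168] [ 0.592  -0.0163] [ 0.5921 -0.0173] 0.0073 0.0496
2909 [280.  217.8] [ 0.5948 -0.0373] [ 0.5945 -0.0364] [ 0.5945 -0.0372] 0.0217 0.0662
44 [ 82.5 324.7] [ 0.4187 -0.165 ] [ 0.4184 -0.1645] [ 0.4187 -0.1654] 0.008 0.0215
279 [279.  157.1] [0.5105 0.3997] [0.5092 0.3998] [0.5112 0.4046] 0.0552 0.0435
110 [312.2 217.3] [0.5916 0.0116] [0.5918 0.0111] [0.592  0.0118] 0.0209 0.0661
137 [314.7 230.2] [ 0.5923 -0.0407] [ 0.594  -0.0432] [ 0.593  -0.0407] 0.0214 0.0658
201 [244.8 284.7] [ 0.4215 -0.1856] [ 0.422  -0.1878] [ 0.4235 -0.1856] 0.0232 0.0215
253 [211.9 310.6] [ 0.3544 -0.263 
[... 240 characters left out ...]
 [ 0.5097 -0.411 ] [ 0.5078 -0.4036] [ 0.5122 -0.4117] 0.0301 0.0507
105 [204.8 161. ] [ 0.5637 -0.4129] [ 0.5687 -0.4097] [ 0.5666 -0.4141] 0.0377 0.051
78 [281.  174.3] [ 0.3566 -0.2585] [ 0.3579 -0.2565] [ 0.3584 -0.2585] 0.0242 0.023
88 [273.7 189.7] [ 0.4259 -0.1824] [ 0.4256 -0.1805] [ 0.4254 -0.1821] 0.0224 0.023
293 [248.5 221.6] [ 0.5948 -0.0115] [ 0.5956 -0.0079] [ 0.5951 -0.0117] 0.0466 0.0666
1230 [367.4 319. ] [0.5125 0.4018] [0.5005 0.3938] [0.5129 0.4089] 0.0555 0.0437
t 9.73 pos [ 0.5941 -0.0382  0.2021] rot [-90.0244  -0.2087   2.7515] q [-3.6773 10.1645  4.5621 84.1875 -0.0009 83.5713] op 0.085 F [-0.248   0.1194 -0.7333]
shift cm [-17.77   8.15 -13.84] rot [0.02 0.05 0.21]
```

Emit:
{"fn": "arm_command", "kwargs": {
  "rows": [-4,0,-3,0,0,0,1,-8,0,-6,0,0,0,1,-12,2,-9,0,0,0,1,-15,4,-12,0,0,0,1,-17.8,8,-13.8,0,0,0,1,-17.8,11.5,-13.8,0,0,0,1,-17.8,13.1,-13.8,0,0,0,1,-17.8,13.1,-13.8,0,0,0,1,-17.8,13.1,-13.8,0,0,0,1,-17.8,13.1,-13.8,0,0,0,1]
}}

```text
time: 10.57
ee_pos: [0.4222, -0.1844, 0.0693]
tcp_rot: [-90.0, 0.0, 2.7]
wrist_force: [-0.3, -0.7, 0.4]
opening: 0.0854
```

```bash
python3 -c "
from h import *
d=cam('wrist')
for t in tins(d): print(*t)
to(.4235,-.185,.0705,2.7)"
```

```text
43 [285. 237.] [ 0.4237 -0.1635] [ 0.4238 -0.163 ] [ 0.4237 -0.1642] 0.0072 0.0131
32 [251.8 246.3] [ 0.4103 -0.1682] [ 0.4099 -0.168 ] [ 0.4103 -0.1682] 0.0072 0.0131
7234 [281.3 288.8] [ 0.4231 -0.1841] [ 0.4231 -0.1827] [ 0.4234 -0.1842] 0.0219 0.0222
85 [554.9 343.8] [ 0.5555 -0.2123] [ 0.555 -0.212] [ 0.5557 -0.2123] 0.0053 0.012
544 [103.3 408.8] [ 0.3421 -0.2493] [ 0.3425 -0.2505] [ 0.3414 -0.2497] 0.0099 0.0221
t 10.62 pos [ 0.4228 -0.1844  0.07  ] rot [-90.0182  -0.0493   2.7809] q [-23.5641  -4.9725 -25.9302  68.9901   0.0056  63.655 ] op 0.0855 F [0.3755 0.4543 0.7639]
shift cm [ 0.06 -0.05 -0.06] rot [0.02 0.08 0.05]
```

Emit:
{"fn": "arm_command", "kwargs": {
  "rows": [0,0,0,0,0,0,-1,0,0,0,0,0,0,-1,0,0,0,0,0,0,-1,0,0,0,0,0,0,-1,0,0,0,0,0,0,-1,0,0,0,0,0,0,-1,0,0,0,0,0,0,-1,0,-4,0,0,0,0,-1,0,-8,0,0,0,0,-1,3,-12,1.5,0,0,0,-1,7,-13,3,0,0,0,-1,7,-13,3,0,0,0,-1]
}}

```text
time: 11.62
ee_pos: [0.4947, -0.15, 0.2029]
tcp_rot: [-90.1, -0.4, 2.8]
wrist_force: [-0.3, 0.5, -0.6]
opening: 0.0421
```

```bash
python3 -c "
from h import *
to(.5962,-.090,.12,2.7)"
```

```text
t 11.62 pos [ 0.4947 -0.15    0.2029] rot [-90.0948  -0.4057   2.8124] q [-16.8869  -0.7142  -6.9555  83.3448   0.0475  70.3013] op 0.0421 F [-0.2995  0.5241 -0.5866]
shift cm [10.37  8.35  5.51] rot [0.09 0.11 0.41]
```

Emit:
{"fn": "arm_command", "kwargs": {
  "rows": [4,0,2,0,0,0,-1,8,0,4,0,0,0,-1,10.6,0,5.55,0,0,0,-1,10.65,3,5.55,0,0,0,-1,10.65,6,5.55,0,0,0,-1,10.65,7.5,5.55,0,0,0,-1,10.65,8,5.55,0,0,0,-1,10.65,8,5.55,0,0,0,-1,10.65,8,5.55,0,0,0,-1]
}}

```text
time: 12.37
ee_pos: [0.5945, -0.0907, 0.1199]
tcp_rot: [-90.0, -0.0, 2.8]
wrist_force: [0.1, -0.2, -0.9]
opening: 0.043
```

```bash
python3 -c "
from h import *
d=cam('wrist','w6')
to(.5962,-.090,.115,2.7)"
```

```text
t 12.42 pos [ 0.5948 -0.0908  0.1206] rot [-90.0232  -0.1147   2.7501] q [-8.6766 12.2806 -2.0222 75.5801 -0.     78.5734] op 0.0429 F [-0.755   0.3609 -0.977 ]
shift cm [0.14 0.56 0.07] rot [0.02 0.05 0.11]
```

View pics/w6.png

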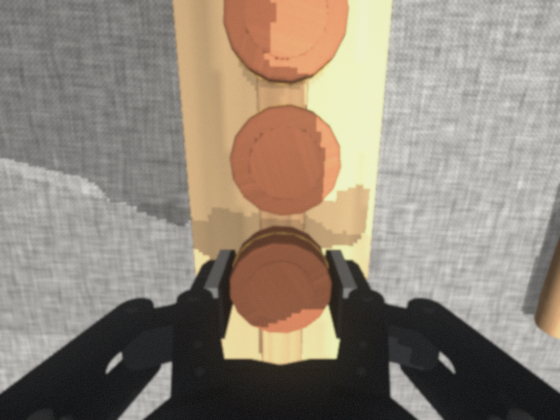

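The held tin is at (281,280), and the two placed tins are centred at (285,160) and (286,20). I'll lower and release it.

Emit:
{"fn": "arm_command", "kwargs": {
  "rows": [0.12,0.4,0,0,0,0,-1,0.12,0.6,0,0,0,0,-1,0.12,0.6,0,0,0,0,-1,0.12,0.6,0,0,0,0,-1,0.12,0.6,0,0,0,0,-0.2,0.12,0.6,0,0,0,0,0.2,0.12,0.6,0,0,0,0,0.6,0.12,0.6,0,0,0,0,1,0.12,0.6,0,0,0,0,1,0.12,-2,0,0,0,0,1,0.12,-6,0,0,0,0,1,0.12,-8,0,0,0,0,1]
}}

```text
time: 13.42
ee_pos: [0.5958, -0.0906, 0.2025]
tcp_rot: [-90.0, -0.1, 2.8]
wrist_force: [1.4, -0.0, 1.0]
opening: 0.0853
```

```bash
python3 -c "
from h import *
d=cam('wrist','w7')
for t in tins(d):
  if t[0]>700: print(*t)
for n in ['side','scene']:
  for t in tins(cam(n)): print(*t)
to(.3555,-.2615,.0705,2.7)"
```

```text
4521 [280.2  52. ] [0.5919 0.0136] [0.5919 0.0139] [0.592  0.0138] 0.0218 0.0662
3654 [280.6 140.6] [ 0.5946 -0.0374] [ 0.5946 -0.0369] [ 0.5948 -0.0376] 0.0219 0.0662
2941 [280.3 219. ] [ 0.5969 -0.0904] [ 0.5969 -0.0895] [ 0.5972 -0.0902] 0.0219 0.0662
276 [279.1 157.2] [0.5107 0.4007] [0.5111 0.4   ] [0.5112 0.4055] 0.0557 0.0426
261 [313.2 222.9] [ 0.5915 -0.0114] [ 0.5924 -0.0141] [ 0.591  -0.0114] 0.0486 0.0657
149 [317.4 243.4] [ 0.5945 -0.092 ] [ 0.5962 -0.0964] [ 0.5959 -0.092 ] 0.0228 0.0659
256 [211.9 310.6] [ 0.3545 -0.2628] [ 0.3547 -0.2643] [ 0.3543 -0.2622] 0.0228 0.0218
288 [320.1 361. ] [ 0.5741 -0.4174] [ 0.5737 -0.4192] [ 0.5725 -0.4175] 0.0332 0.0499
312 [282.3 362.1] [ 0.5049 -0.4186] [ 0.504  -0.4197] [ 0.506  -0.4187] 0.0318 0.0498
67 [201.9 159.9] [ 0.5751 -0.4174] [ 0.5757 -0.4199] [ 0.5756 -0.4174] 0.0327 0.0515
78 [281.  174.3] [ 0.3573 -0.2587] [ 0.3584 -0.2556] [ 0.3578 -0.2573] 0.0236 0.0227
428 [244.8 217.5] [ 0.5963 -0.0369] [ 0.5968 -0.0307] [ 0.5997 -0.0369] 0.0754 0.067
1242 [367.4 319. ] [0.5136 0.4025] [0.5    0.3926] [0.5134 0.407 ] 0.056 0.0437
t 13.57 pos [ 0.5963 -0.0907  0.2011] rot [-90.0413  -0.2029   2.7529] q [-8.651  11.2528  5.7007 84.2408 -0.0004 78.5961] op 0.0854 F [-1.5292  0.2004 -1.3868]
shift cm [-24.91  12.98 -15.89] rot [0.04 0.05 0.2 ]
```

Emit:
{"fn": "arm_command", "kwargs": {
  "rows": [-4,0,-2,0,0,0,1,-8,0,-4,0,0,0,1,-12,0,-7,0,0,0,1,-15,0,-9,0,0,0,1,-18,0,-11,0,0,0,1,-21,2,-13,0,0,0,1,-24,4,-15,0,0,0,1,-24.9,8,-15.9,0,0,0,1,-24.9,12,-15.9,0,0,0,1,-24.9,13,-15.9,0,0,0,1,-24.9,13,-15.9,0,0,0,1,-24.9,13,-15.9,0,0,0,1]
}}

```text
time: 14.57
ee_pos: [0.3546, -0.261, 0.0695]
tcp_rot: [-90.0, 0.0, 2.8]
wrist_force: [-0.6, 0.1, 1.1]
opening: 0.0855
```

```bash
python3 -c "
from h import *
d=cam('wrist')
for t in tins(d): print(*t)
to(.3555,-.2615,.0705,2.7)"
```

```text
7434 [280.3 286.3] [ 0.3551 -0.26  ] [ 0.3551 -0.2587] [ 0.3554 -0.2601] 0.0219 0.0222
t 14.62 pos [ 0.3554 -0.2615  0.0706] rot [-90.0464  -0.0608   2.8034] q [-36.345   -7.8767 -28.4858  69.3144   0.0024  50.8517] op 0.0855 F [ 1.068  -0.3564  1.3256]
shift cm [ 0.01  0.01 -0.  ] rot [0.05 0.1  0.06]
```

Emit:
{"fn": "arm_command", "kwargs": {
  "rows": [0,0,0.15,0,0,0,-1,0,0,0.15,0,0,0,-1,0,0,0.15,0,0,0,-1,0,0,0.15,0,0,0,-1,0,0,0.15,0,0,0,-1,0,0,0.15,0,0,0,-1,0,0,0.15,0,0,0,-1,0,-4,0.15,0,0,0,-1,0,-8,0.15,0,0,0,-1,3,-12,1.5,0,0,0,-1,7,-13,3,0,0,0,-1,10,-13,4.5,0,0,0,-1]
}}

```text
time: 15.62
ee_pos: [0.4524, -0.2129, 0.2035]
tcp_rot: [-90.2, -0.3, 2.6]
wrist_force: [0.3, -0.7, -1.0]
opening: 0.0426
```

Emit:
{"fn": "arm_command", "kwargs": {
  "rows": [3.5,0,1.5,0,0,0,-1,7,0,3,0,0,0,-1,10,0,4.5,0,0,0,-1,13,0,5.6,0,0,0,-1,14.8,0,6.15,0,0,0,-1,14.85,3,6.15,0,0,0,-1,14.85,6,6.15,0,0,0,-1,14.85,7.5,6.15,0,0,0,-1,14.85,8,6.15,0,0,0,-1,14.85,8,6.15,0,0,0,-1,14.85,8,6.15,0,0,0,-1]
}}

```text
time: 16.53
ee_pos: [0.5961, -0.144, 0.12]
tcp_rot: [-90.0, -0.1, 2.8]
wrist_force: [0.1, -1.1, -0.9]
opening: 0.0426
```

```bash
python3 -c "
from h import *
d=cam('wrist','w8')
to(.5986,-.142,.115,2.7)"
```

```text
t 16.58 pos [ 0.5964 -0.1441  0.1206] rot [-90.0345  -0.1233   2.7508] q [-13.5871  13.8653  -0.1426  75.8641   0.0016  73.6622] op 0.0432 F [ 0.2432 -0.2665 -0.5096]
shift cm [0.23 0.56 0.2 ] rot [0.03 0.05 0.12]
```

View pics/w8.png

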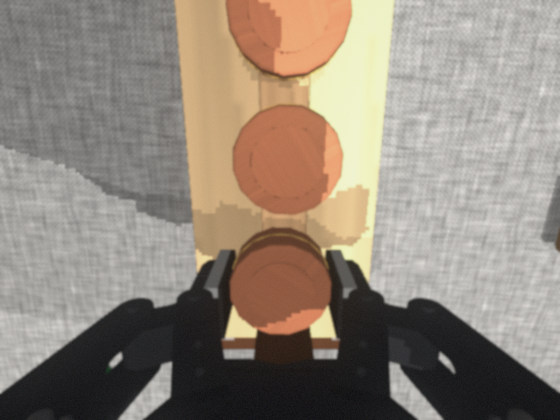

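The held tin is at (281,280), with the third tin at (288,158) and the handle below it at about (285,345). I'll shift 2 mm, lower and release.

Emit:
{"fn": "arm_command", "kwargs": {
  "rows": [0.23,0,0.2,0,0,0,-1,0.23,0.4,0.2,0,0,0,-1,0.23,0.6,0.2,0,0,0,-1,0.23,0.6,0.2,0,0,0,-1,0.23,0.6,0.2,0,0,0,-0.2,0.23,0.6,0.2,0,0,0,0.2,0.23,0.6,0.2,0,0,0,0.6,0.23,0.6,0.2,0,0,0,1,0.23,0.6,0.2,0,0,0,1,0.23,-2,0.2,0,0,0,1,0.23,-6,0.2,0,0,0,1,0.23,-10,0.2,0,0,0,1]
}}

```text
time: 17.58
ee_pos: [0.5971, -0.1417, 0.2187]
tcp_rot: [-89.9, 0.2, 2.8]
wrist_force: [0.9, -0.9, 0.0]
opening: 0.0854
```

```bash
python3 -c "
from h import *
d=cam('wrist','w9')
for t in tins(d):
  if t[0]>700: print(*t)
C=cloud(d).reshape(-1,3)
m=(C[:,2]>.07)&(C[:,2]<.09)&(C[:,1]<-.165)&(abs(C[:,0]-.6)<.04)
print(m.sum())
for n in ['side','scene']:
  d=cam(n,n+'9')
  C=cloud(d).reshape(-1,3)
  m=(C[:,2]>.078)&(C[:,2]<.09)&(C[:,1]<-.165)&(abs(C[:,0]-.6)<.04)&(C[:,1]>-.25)
  print('handle',C[m].min(0),C[m].max(0),np.median(C[m],0))
  for t in tins(d): print(*t)
to(.6,-.2,.2,2.7)"
```

```text
3820 [283.4  57.5] [ 0.5945 -0.038 ] [ 0.5945 -0.0375] [ 0.5943 -0.038 ] 0.0217 0.0662
3153 [283.2 141.8] [ 0.5973 -0.0906] [ 0.597 -0.09 ] [ 0.5973 -0.0906] 0.0219 0.0662
2611 [282.9 212.8] [ 0.5996 -0.142 ] [ 0.5994 -0.1412] [ 0.5997 -0.142 ] 0.0219 0.0662
1278
handle [ 0.5819 -0.2049  0.0786] [ 0.6157 -0.1834  0.0865] [ 0.5999 -0.1956  0.0836]
292 [279.3 157.1] [0.5105 0.4006] [0.5133 0.4032] [0.5095 0.4046] 0.0565 0.0427
116 [283.9 229.7] [0.5165 0.0204] [0.5175 0.0189] [0.5171 0.0201] 0.0226 0.0217
285 [315.5 235.9] [ 0.593  -0.0643] [ 0.594  -0.0668] [ 0.5976 -0.0643] 0.047 0.0658
178 [319.8 256.6] [ 0.5981 -0.1442] [ 0.5976 -0.1453] [ 0.5973 -0.144 ] 0.0226 0.0658
287 [320.2 360.9] [ 0.5739 -0.4173] [ 0.5738 -0.4188] [ 0.5734 -0.4174] 0.0329 0.0497
312 [282.3 362.1] [ 0.5049 -0.4185] [ 0.504  -0.4196] [ 0.5047 -0.4184] 0.032 0.0496
handle [ 0.5834 -0.206   0.0783] [ 0.6193 -0.1801  0.0882] [ 0.6033 -0.1885  0.0838]
71 [220.  159.3] [ 0.5227 -0.4097] [ 0.518  -0.3981] [ 0.5221 -0.4097] 0.0373 0.0504
31 [200.6 161.1] [ 0.579  -0.4181] [ 0.5811 -0.4163] [ 0.5828 -0.4181] 0.0309 0.0503
404 [236.1 208.3] [ 0.5975 -0.0893] [ 0.5989 -0.0828] [ 0.5955 -0.0893] 0.0753 0.0668
126 [279.1 233. ] [0.5165 0.0218] [0.5179 0.0239] [0.5182 0.0223] 0.0221 0.0228
1240 [367.3 319.1] [0.5123 0.4024] [0.5014 0.3947] [0.5126 0.4086] 0.0556 0.044
t 17.73 pos [ 0.5992 -0.1422  0.2227] rot [-90.0973  -0.3415   2.7507] q [-13.3473  12.8777   9.9891  86.7562   0.0012  73.9023] op 0.0853 F [-0.2329  0.3124 -1.1178]
shift cm [-0.21  2.28 -5.78] rot [0.1  0.05 0.34]
```

View pics/w9.png

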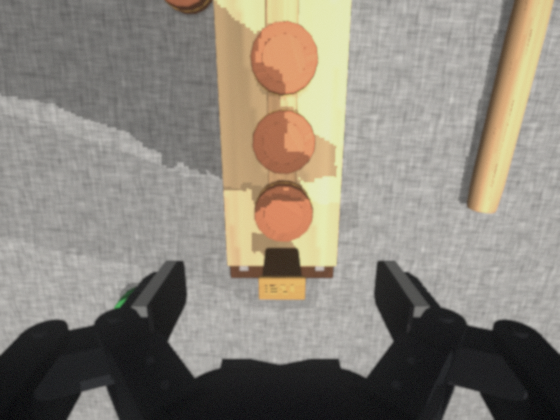

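View pics/side9.png

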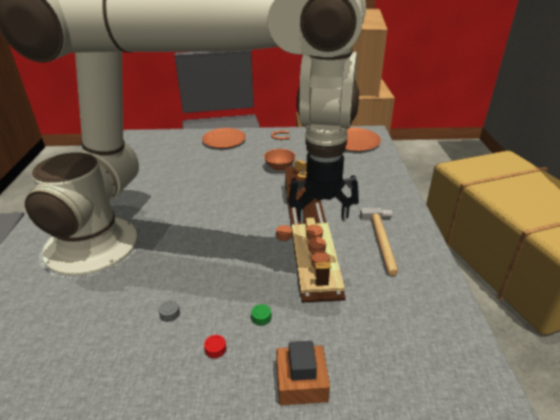

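The disturbance came: tin 1 was knocked off. In the side view it lies at (284,230), flat on the table beside the deck, at about (0.517, 0.021). The other three are fine. I'll grip it with the jaws along y so the fingers clear the deck.

```bash
python3 -c "
from h import *
to(.517,.021,.17,92.7)"
```

```text
t 17.73 pos [ 0.5992 -0.1422  0.2227] rot [-90.0973  -0.3415   2.7507] q [-13.3473  12.8777   9.9891  86.7562   0.0012  73.9023] op 0.0853 F [-0.2329  0.3124 -1.1178]
shift cm [-7.46  5.2  16.7 ] rot [  0.34 -89.95   0.19]
```

Emit:
{"fn": "arm_command", "kwargs": {
  "rows": [-3,1,3,0,-90,0,1,-6,2,6,0,-90,0,1,-7.46,3,9,0,-90,0,1,-7.46,4,12,0,-90,0,1,-7.46,5,15,0,-90,0,1,-7.46,5.2,16.7,0,-90,0,1,-7.46,5.2,16.7,0,-90,0,1,-7.46,5.2,16.7,0,-90,0,1,-7.46,5.2,16.7,0,-90,0,1,-7.46,5.2,16.7,0,-90,0,1,-7.46,5.2,16.7,0,-90,0,1,-7.46,5.2,16.7,0,-90,0,1]
}}

```text
time: 18.73
ee_pos: [0.515, 0.0214, 0.1656]
tcp_rot: [-89.9, 0.0, 89.1]
wrist_force: [-0.5, 0.4, 0.7]
opening: 0.085
```

```bash
python3 -c "
from h import *
d=cam('wrist','w10')
for t in tins(d):
  if t[0]>700: print(*t)
to(.5165,.021,.0705,92.7)"
```

```text
2920 [280.  218.3] [0.5182 0.0211] [0.5167 0.0212] [0.5184 0.021 ] 0.0228 0.0222
3973 [421.9 262.9] [0.5685 0.1073] [0.5578 0.1298] [0.5634 0.1082] 0.0703 0.012
4213 [344.4 299.6] [0.5893 0.0751] [0.5891 0.0713] [0.5889 0.0751] 0.0419 0.012
1156 [551.4 311.5] [0.5579 0.1787] [0.5569 0.1769] [0.5579 0.1793] 0.0277 0.076
1828 [197.4 349. ] [ 0.5907 -0.0331] [ 0.5878 -0.0326] [ 0.5901 -0.035 ] 0.0195 0.0663
t 18.78 pos [0.515  0.0214 0.1656] rot [-89.8978   0.0054  89.5902] q [  2.3771  -0.1093 -10.4694  79.7422  -0.0004   2.7869] op 0.0855 F [ 0.7959 -0.1081  0.7779]
shift cm [-0.04  9.51 -0.17] rot [-0.1  -3.11 -0.  ]
```

View pics/w10.png

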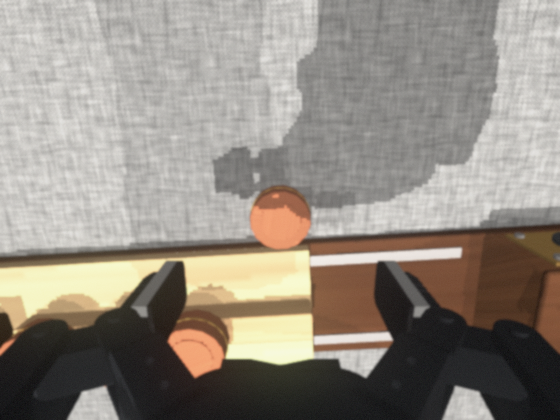

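Emit:
{"fn": "arm_command", "kwargs": {
  "rows": [0,3,0,0,-3,0,1,0,6,0,0,-3,0,1,0,8,0,0,-3,0,1,0,9,0,0,-3,0,1,0,9.5,0,0,-3,0,1,0,9.5,0,0,-3,0,1,0,9.5,0,0,-3,0,-1,0,9.5,0,0,-3,0,-1,0,9.5,0,0,-3,0,-1,0,9.5,0,0,-3,0,-1,0,9.5,0,0,-3,0,-1,0,9.5,0,0,-3,0,-1]
}}

```text
time: 19.78
ee_pos: [0.5161, 0.0214, 0.0732]
tcp_rot: [-90.1, -0.0, 91.7]
wrist_force: [-1.8, -0.0, 5.5]
opening: 0.0425
```

```bash
python3 -c "
from h import *
d=cam('wrist','w11')
for t in tins(d):
  if t[0]>700: print(*t)
to(.5165,.021,.19,92.7)"
```

```text
7717 [279.8 283.8] [0.5184 0.0213] [0.5159 0.0213] [0.519 0.021] 0.0237 0.0222
1510 [514.8 324.9] [0.5403 0.1333] [0.5397 0.1349] [0.5398 0.1333] 0.0243 0.012
1049 [542.1 364.9] [0.5658 0.1515] [0.5629 0.1542] [0.5675 0.1515] 0.0203 0.0121
1242 [409.7 395.4] [0.5823 0.0938] [0.5844 0.0907] [0.5821 0.0939] 0.0243 0.012
t 19.83 pos [0.5161 0.0214 0.0732] rot [-90.1188   0.0014  91.6869] q [  2.3724   2.4262 -18.3012  69.1537  -0.0028   0.6855] op 0.0428 F [-1.4088  0.2754  4.8051]
shift cm [ -0.04 -11.68  -0.07] rot [ 0.12 -1.01 -0.  ]
```

View pics/w11.png

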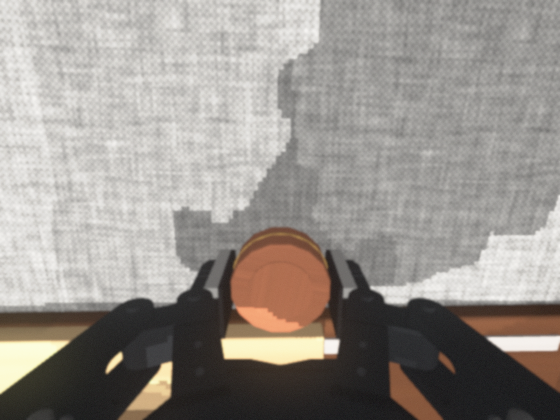

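Emit:
{"fn": "arm_command", "kwargs": {
  "rows": [0,-4,0,0,0,0,-1,0,-8,0,0,0,0,-1,0,-12,0,0,0,0,-1,-0.3,-12.7,-3,0,90,0,-1,-0.7,-12.7,-5,0,90,0,-1,-0.7,-12.7,-7.5,0,90,0,-1,-0.7,-12.7,-7.5,0,90,0,-1,-0.7,-12.7,-7.5,0,90,0,-1,-0.7,-12.7,-7.5,0,90,0,-1,-0.7,-12.7,-7.5,0,90,0,-1,-0.7,-12.7,-7.5,0,90,0,-1,-0.7,-12.7,-7.5,0,90,0,-1]
}}

```text
time: 20.83
ee_pos: [0.5907, 0.0166, 0.1991]
tcp_rot: [-90.0, -0.0, 26.9]
wrist_force: [0.1, -0.6, -1.2]
opening: 0.0426
```

```bash
python3 -c "
from h import *
to(.5912,.0165,.123,2.7)"
```

```text
t 20.83 pos [0.5907 0.0166 0.1991] rot [-90.0082  -0.0161  26.8768] q [ 1.6106  9.7408  3.7524 83.9935 -0.0006 64.7338] op 0.0426 F [ 0.1354 -0.5913 -1.2187]
shift cm [ 0.04  7.61 -0.03] rot [ 0.   24.18  0.02]
```

Emit:
{"fn": "arm_command", "kwargs": {
  "rows": [0,0,0,0,24,0,-1,0,0,0,0,24,0,-1,0,0,0,0,24,0,-1,0,0,0,0,24,0,-1,0,3,0,0,24,0,-1,0,6,0,0,24,0,-1,0,7.2,0,0,24,0,-1,0,7.5,0,0,24,0,-1,0,7.5,0,0,24,0,-1,0,7.5,0,0,24,0,-1]
}}

```text
time: 21.67
ee_pos: [0.5912, 0.0166, 0.1254]
tcp_rot: [-90.0, -0.1, 3.2]
wrist_force: [-0.1, -0.4, -0.9]
opening: 0.0429
```

```bash
python3 -c "
from h import *
d=cam('wrist','w12')
to(.5912,.0165,.117,2.7)"
```

```text
t 21.72 pos [0.5914 0.0166 0.1258] rot [-90.0052  -0.1413   3.2389] q [ 1.61   10.782  -3.1891 75.8875 -0.0012 88.3711] op 0.0427 F [-0.3267 -0.065  -0.3488]
shift cm [-0.02  0.88 -0.01] rot [0.   0.54 0.14]
```

View pics/w12.png

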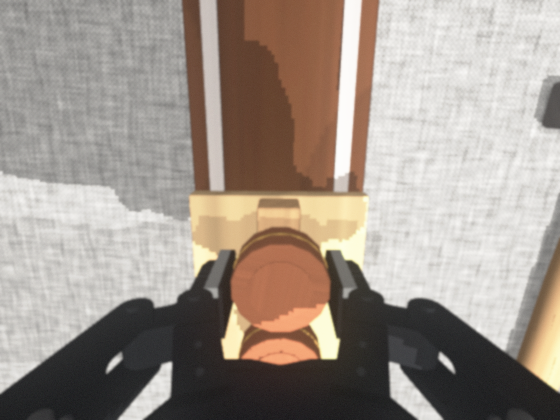

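The tin is held at (281,283), above the rail end and clear of its neighbour.

Emit:
{"fn": "arm_command", "kwargs": {
  "rows": [0,0.4,0,0,0.5,0,-1,0,0.7,0,0,0.5,0,-1,0,0.8,0,0,0.5,0,-1,0,0.8,0,0,0.5,0,-1,0,0.8,0,0,0.5,0,-1]
}}

```text
time: 22.13
ee_pos: [0.5911, 0.0166, 0.1172]
tcp_rot: [-90.0, -0.1, 2.7]
wrist_force: [-0.2, 0.8, 5.9]
opening: 0.0427
```

Emit:
{"fn": "arm_command", "kwargs": {
  "rows": [0,-0.03,0,0,0,0,-1,0,-0.03,0,0,0,0,-0.2,0,-0.03,0,0,0,0,0.2,0,0,0,0,0,0,0.6,0,0,0,0,0,0,1,0,0,0,0,0,0,1,0,-2,0,0,0,0,1,0,-6,0,0,0,0,1,0,-10,0,0,0,0,1,0,-10,0,0,0,0,1]
}}

```text
time: 22.97
ee_pos: [0.5924, 0.0166, 0.224]
tcp_rot: [-90.0, -0.6, 2.7]
wrist_force: [1.3, 0.5, 1.0]
opening: 0.0855
```

```bash
python3 -c "
from h import *
d=cam('wrist','w13')
for t in tins(d):
  if t[0]>700: print(*t)
for n in ['side']:
  d=cam(n)
  for t in tins(d): print(*t)
to(.6,-.195,.2,2.7)"
```

```text
6494 [295.9  70.7] [0.597  0.1094] [0.6033 0.1188] [0.6006 0.1082] 0.0705 0.012
4897 [276.2 239.9] [ 0.5934 -0.0105] [ 0.5931 -0.0072] [ 0.5962 -0.0105] 0.0483 0.0662
1837 [276.6 331.3] [ 0.5967 -0.09  ] [ 0.5968 -0.0887] [ 0.5977 -0.0902] 0.0224 0.0662
176 [273.6 157.6] [0.4894 0.4009] [0.479  0.4003] [0.498  0.4009] 0.0509 0.0423
680 [315.9 238.6] [ 0.5938 -0.0665] [ 0.5943 -0.0758] [ 0.5957 -0.0663] 0.0964 0.0657
288 [320.1 361. ] [ 0.574  -0.4173] [ 0.5737 -0.419 ] [ 0.5748 -0.4173] 0.0332 0.0497
312 [282.3 362.2] [ 0.5049 -0.4185] [ 0.504  -0.4199] [ 0.5052 -0.4186] 0.0323 0.0499
t 23.07 pos [0.5913 0.0166 0.2178] rot [-90.0057  -0.2008   2.7388] q [ 1.6091  9.63    5.6875 85.8566 -0.0018 88.8703] op 0.0853 F [-0.5402 -0.1922 -0.6413]
shift cm [ -0.15   1.78 -21.18] rot [0.01 0.04 0.2 ]
```

View pics/w13.png

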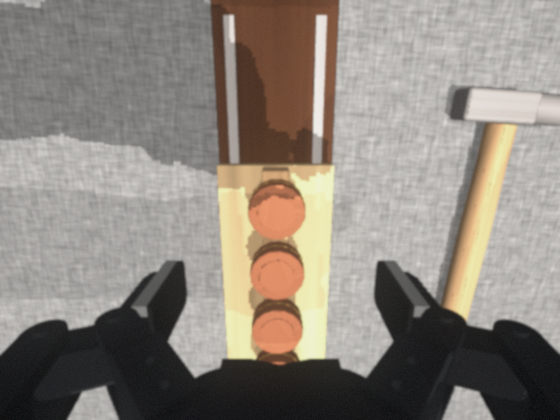

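All four tins are centred on the rail, in a column at x≈277. Now I'll go behind the handle with the fingers shut.

Emit:
{"fn": "arm_command", "kwargs": {
  "rows": [0,0,-4,0,0,0,0,0,0,-8,0,0,0,-1,0,0,-12,0,0,0,-1,0,0,-16,0,0,0,-1,0,0,-20,0,0,0,-1,0,0,-24,0,0,0,-1,0,0,-26.2,0,0,0,-1,0,3,-26.2,0,0,0,-1,0,6,-26.2,0,0,0,-1,0,8.5,-26.2,0,0,0,-1,0,9,-26.2,0,0,0,-1,0,9,-26.2,0,0,0,-1]
}}

```text
time: 24.07
ee_pos: [0.6017, -0.2445, 0.1226]
tcp_rot: [-89.9, 0.3, 2.7]
wrist_force: [1.0, 0.2, 0.6]
opening: 0.0002
```

```bash
python3 -c "
from h import *
for n in ['wrist','side']:
  d=cam(n,n+'14')
  for t in tins(d): print(*t)
to(.6035,-.245,.128,2.7)"
```

```text
8962 [286.2  38.7] [ 0.5993 -0.149 ] [ 0.5996 -0.1475] [ 0.5994 -0.1427] 0.0218 0.0662
312 [360.3 190.3] [ 0.6467 -0.2147] [ 0.6467 -0.2144] [ 0.647  -0.2147] 0.0083 0.012
275 [279.1 157.2] [0.5107 0.4006] [0.5106 0.3989] [0.5107 0.4035] 0.0563 0.0427
59 [306.9 217.4] [0.5783 0.013 ] [0.579  0.0118] [0.5825 0.013 ] 0.0197 0.0655
46 [308.2 228.5] [ 0.5792 -0.0388] [ 0.5784 -0.0394] [ 0.5826 -0.0388] 0.0174 0.066
288 [320.1 360.9] [ 0.5738 -0.4174] [ 0.5737 -0.4187] [ 0.5734 -0.4176] 0.0333 0.0497
311 [282.3 362. ] [ 0.5049 -0.4187] [ 0.504  -0.4195] [ 0.5037 -0.4187] 0.0318 0.0498
t 24.17 pos [ 0.6034 -0.245   0.1267] rot [-90.0116  -0.0244   2.754 ] q [-22.1026  18.9298   6.7712  77.8143  -0.0002  65.1435] op 0.0003 F [-0.3658 -0.5352  1.0251]
shift cm [ 0.01 -0.13  0.  ] rot [0.01 0.05 0.02]
```

View pics/wrist14.png

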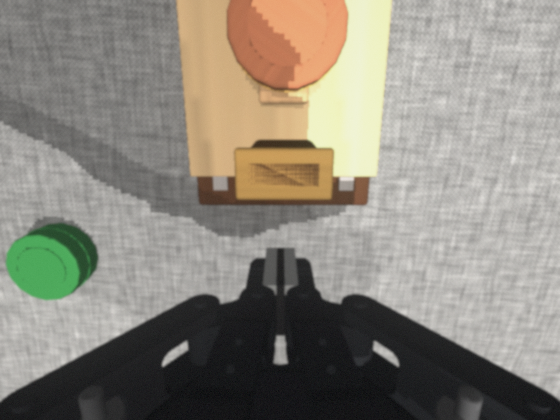

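View pics/side14.png

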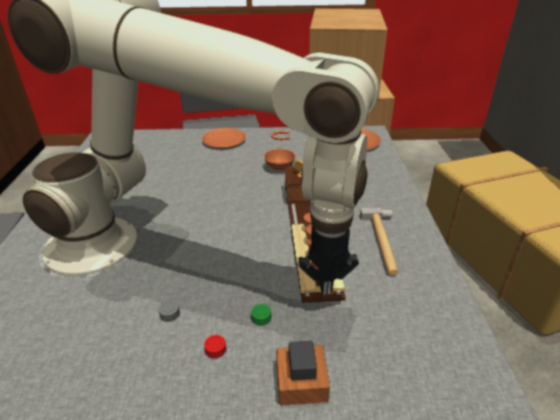

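The shut fingers at (281,265) are lined up behind the handle at (284,175). I'll push gently.

Emit:
{"fn": "arm_command", "kwargs": {
  "rows": [0,0,0.8,0,0,0,-1,0,0,1.6,0,0,0,-1,0,0,2.2,0,0,0,-1,0,0,2.6,0,0,0,-1,0,0,3.0,0,0,0,-1,0,0,3.3,0,0,0,-1,0,0,3.6,0,0,0,-1,0,0,3.9,0,0,0,-1,0,0,4.2,0,0,0,-1,0,0,4.5,0,0,0,-1,0,0,4.9,0,0,0,-1,0,0,5.3,0,0,0,-1]
}}

```text
time: 25.17
ee_pos: [0.6007, -0.1921, 0.126]
tcp_rot: [-90.0, -0.0, 2.7]
wrist_force: [0.4, -3.4, 1.9]
opening: 0.0
```

```bash
python3 -c "
from h import *
for n in ['wrist']:
  d=cam(n,n+'15')
  for t in tins(d): print(*t)
to(.6035,-.245,.128,2.7)"
```

```text
2900 [281.9  15. ] [ 0.5964 -0.0872] [ 0.597  -0.0868] [ 0.5964 -0.082 ] 0.0189 0.066
9582 [280.9 118.9] [ 0.5983 -0.1238] [ 0.5984 -0.1229] [ 0.5983 -0.1239] 0.0218 0.0662
231 [325.4 251.2] [ 0.6278 -0.2061] [ 0.6302 -0.2031] [ 0.6285 -0.206 ] 0.016 0.012
481 [348.8 255.8] [ 0.6424 -0.2057] [ 0.6451 -0.2056] [ 0.6425 -0.2057] 0.0161 0.0121
607 [214.9 260.3] [ 0.5633 -0.2112] [ 0.5612 -0.2126] [ 0.5629 -0.2109] 0.0172 0.012
t 25.22 pos [ 0.6007 -0.1913  0.126 ] rot [-89.9786  -0.0166   2.7546] q [-17.6699  16.1156   3.1834  77.0597   0.0258  69.5755] op 0.0003 F [ 0.1581 -1.7522  1.4245]
shift cm [ 0.02 -0.21 -5.38] rot [-0.02  0.05  0.02]
```

View pics/wrist15.png

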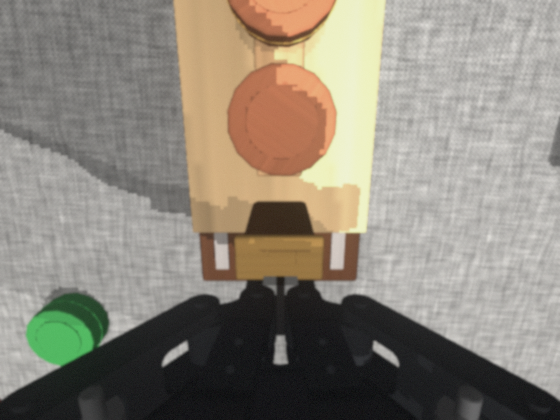

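The carriage moves with the tins steady, about 19 mm so far. I'll continue.

Emit:
{"fn": "arm_command", "kwargs": {
  "rows": [0,0,0.2,0,0,0,-1,0,0,0.5,0,0,0,-1,0,0,0.9,0,0,0,-1,0,0,1.3,0,0,0,-1,0,0,1.7,0,0,0,-1,0,0,2.1,0,0,0,-1,0,0,2.5,0,0,0,-1,0,0,2.9,0,0,0,-1,0,0,3.3,0,0,0,-1,0,0,3.7,0,0,0,-1,0,0,4.1,0,0,0,-1,0,0,4.5,0,0,0,-1]
}}

```text
time: 26.22
ee_pos: [0.5985, -0.1468, 0.1258]
tcp_rot: [-90.0, -0.0, 2.7]
wrist_force: [2.4, -2.3, 2.4]
opening: -0.0001
```

Emit:
{"fn": "arm_command", "kwargs": {
  "rows": [0,0,0.4,0,0,0,-1,0,0,0.8,0,0,0,-1,0,0,1.2,0,0,0,-1,0,0,1.6,0,0,0,-1,0,0,2.0,0,0,0,-1,0,0,2.3,0,0,0,-1,0,0,2.6,0,0,0,-1,0,0,2.8,0,0,0,-1,0,0,3.0,0,0,0,-1,0,0,3.2,0,0,0,-1,0,0,3.4,0,0,0,-1,0,0,3.6,0,0,0,-1]
}}

```text
time: 27.22
ee_pos: [0.5967, -0.1111, 0.1258]
tcp_rot: [-90.0, 0.0, 2.7]
wrist_force: [1.3, -3.7, 2.4]
opening: 0.0004
```

```bash
python3 -c "
from h import *
for n in ['scene','side']:
  d=cam(n,n+'16')
  for t in tins(d): print(*t)
d=cam('wrist','wrist16')
for t in tins(d): print(*t)
to(.6035,-.245,.128,2.7)"
```

```text
108 [204.8 160.9] [ 0.5637 -0.4141] [ 0.5687 -0.4092] [ 0.5639 -0.4151] 0.0391 0.0508
690 [258.5 232.2] [0.5931 0.0376] [0.5927 0.0453] [0.5924 0.0376] 0.1007 0.0666
1240 [367.3 319. ] [0.5136 0.4023] [0.5013 0.3934] [0.5133 0.4077] 0.055 0.044
271 [279.2 157.4] [0.5106 0.3976] [0.5118 0.397 ] [0.5112 0.4052] 0.0556 0.0427
29 [301.2 196.3] [0.5701 0.1152] [0.5699 0.1125] [0.5714 0.1152] 0.0144 0.0654
289 [320.2 361.1] [ 0.5739 -0.4172] [ 0.5738 -0.4193] [ 0.5746 -0.4175] 0.0332 0.0499
318 [282.3 362.4] [ 0.5049 -0.4186] [ 0.504  -0.4203] [ 0.5065 -0.4186] 0.0327 0.0498
2884 [283.2  15. ] [ 0.5924 -0.0061] [ 0.5932 -0.0055] [ 0.5924 -0.0008] 0.019 0.066
9631 [281.8 118.8] [ 0.5947 -0.0424] [ 0.5946 -0.0416] [ 0.5949 -0.0424] 0.0221 0.0662
133 [326.4 242.9] [ 0.6239 -0.1179] [ 0.626  -0.1159] [ 0.6238 -0.118 ] 0.0094 0.0122
119 [351.9 240.3] [ 0.6418 -0.1145] [ 0.6415 -0.1134] [ 0.6418 -0.1147] 0.006 0.012
583 [208.7 265.4] [ 0.5531 -0.1355] [ 0.553 -0.135] [ 0.5539 -0.1355] 0.0203 0.012
139 [234.4 267.2] [ 0.5712 -0.1349] [ 0.5692 -0.1354] [ 0.569  -0.1349] 0.0134 0.0119
81 [348.4 288.7] [ 0.6434 -0.1476] [ 0.6431 -0.1472] [ 0.6428 -0.1477] 0.0043 0.012
33 [234.3 291.3] [ 0.5693 -0.1531] [ 0.5693 -0.1526] [ 0.5694 -0.1531] 0.004 0.0121
39 [324.  291.4] [ 0.6272 -0.1504] [ 0.6275 -0.15  ] [ 0.6268 -0.1504] 0.004 0.0119
t 27.37 pos [ 0.5965 -0.1108  0.1256] rot [-89.9516   0.0439   2.7622] q [-10.5393  12.9716  -0.6514  76.4309   0.037   76.6985] op -0.0001 F [-0.2274 -0.2183 -0.2788]
shift cm [  0.06  -0.25 -13.43] rot [-0.05  0.06 -0.04]
```

View pics/scene16.png

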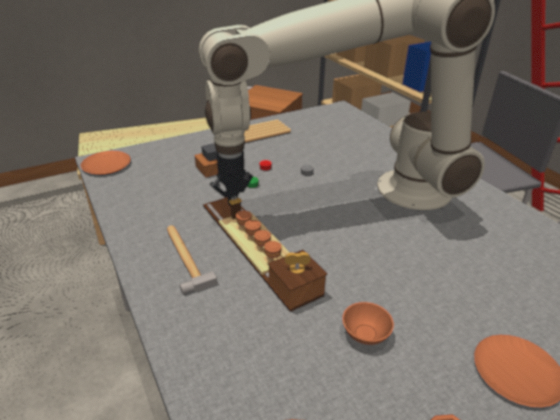

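Emit:
{"fn": "arm_command", "kwargs": {
  "rows": [0,0,0.15,0,0,0,-1,0,0,0.3,0,0,0,-1,0,0,0.45,0,0,0,-1,0,0,0.6,0,0,0,-1,0,0,0.7,0,0,0,-1,0,0,0.8,0,0,0,-1]
}}

```text
time: 27.87
ee_pos: [0.5961, -0.1032, 0.1256]
tcp_rot: [-90.0, 0.0, 2.7]
wrist_force: [-1.4, -3.0, -1.4]
opening: 0.0001
```

Emit:
{"fn": "arm_command", "kwargs": {
  "rows": [0,0,0.1,0,0,0,-1,0,0,0.2,0,0,0,-1,0,0,0.3,0,0,0,-1]
}}

```text
time: 28.12
ee_pos: [0.5961, -0.1002, 0.1257]
tcp_rot: [-90.0, 0.0, 2.7]
wrist_force: [-2.0, -2.7, -1.6]
opening: -0.0002
```

Emit:
{"fn": "arm_command", "kwargs": {
  "rows": [0,0,0.1,0,0,0,-1,0,0,0.2,0,0,0,-1,0,0,0.3,0,0,0,-1]
}}

```text
time: 28.37
ee_pos: [0.5961, -0.0972, 0.1258]
tcp_rot: [-90.0, -0.0, 2.7]
wrist_force: [-1.8, -2.5, -0.9]
opening: -0.0
```

Emit:
{"fn": "arm_command", "kwargs": {
  "rows": [0,0,0.1,0,0,0,-1,0,0,0.2,0,0,0,-1,0,0,0.2,0,0,0,-1]
}}

```text
time: 28.62
ee_pos: [0.596, -0.095, 0.1258]
tcp_rot: [-90.0, -0.0, 2.7]
wrist_force: [-0.8, -2.3, -1.3]
opening: -0.0002
```

```bash
python3 -c "
from h import *
to(.6035,-.245,.128,2.7)
d=cam('scene');C=cloud(d);P=C.reshape(-1,3)
v=d['pixels']
cv2.imwrite('pics/sc17.png',cv2.resize(v[200:310,190:340],None,fx=5,fy=5,interpolation=cv2.INTER_CUBIC))"
```

```text
t 28.62 pos [ 0.596  -0.095   0.1258] rot [-89.9858  -0.008    2.7489] q [-9.0652 12.4947 -1.1834 76.3169  0.0156 78.1859] op -0.0002 F [-0.7741 -2.3258 -1.3   ]
shift cm [  0.03  -0.22 -15.01] rot [-0.01  0.05  0.01]
```

View pics/sc17.png

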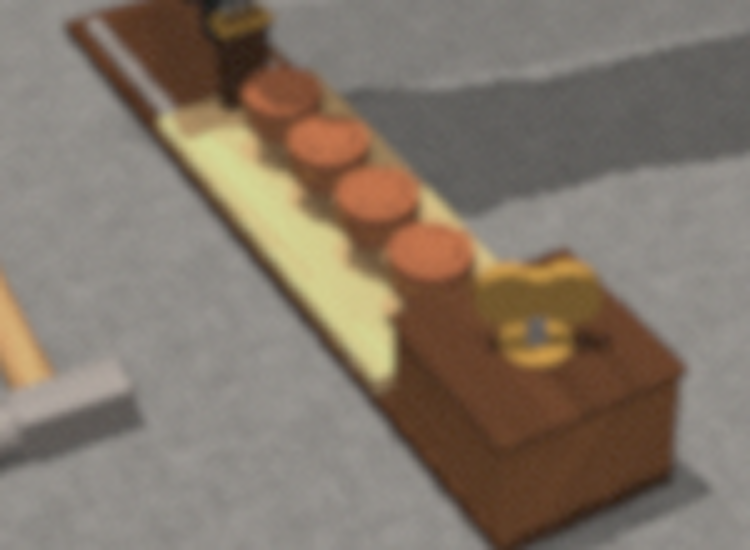

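The deck front is at the drive box with all four tins upright in a row. I'll push on in small steps until the force rises.

Emit:
{"fn": "arm_command", "kwargs": {
  "rows": [0,0,0.1,0,0,0,-1,0,0,0.2,0,0,0,-1,0,0,0.2,0,0,0,-1]
}}

```text
time: 28.92
ee_pos: [0.596, -0.0931, 0.126]
tcp_rot: [-90.0, -0.0, 2.7]
wrist_force: [0.5, -2.6, -0.2]
opening: 0.0001
```

Emit:
{"fn": "arm_command", "kwargs": {
  "rows": [0,0,0.1,0,0,0,-1,0,0,0.2,0,0,0,-1,0,0,0.2,0,0,0,-1]
}}

```text
time: 29.17
ee_pos: [0.5959, -0.0911, 0.126]
tcp_rot: [-90.0, -0.0, 2.7]
wrist_force: [-0.4, -2.5, 0.5]
opening: 0.0003
```

Emit:
{"fn": "arm_command", "kwargs": {
  "rows": [0,0,0.1,0,0,0,-1,0,0,0.2,0,0,0,-1,0,0,0.2,0,0,0,-1]
}}

```text
time: 29.42
ee_pos: [0.5958, -0.0891, 0.1259]
tcp_rot: [-90.0, -0.0, 2.7]
wrist_force: [0.9, -2.2, -0.2]
opening: -0.0001
```

Emit:
{"fn": "arm_command", "kwargs": {
  "rows": [0,0,0.1,0,0,0,-1,0,0,0.2,0,0,0,-1,0,0,0.3,0,0,0,-1,0,0,0.3,0,0,0,-1]
}}

```text
time: 29.75
ee_pos: [0.5956, -0.086, 0.1259]
tcp_rot: [-90.0, -0.0, 2.8]
wrist_force: [0.9, -1.4, 0.7]
opening: 0.0
```

Emit:
{"fn": "arm_command", "kwargs": {
  "rows": [0,0,0.1,0,0,0,-1,0,0,0.2,0,0,0,-1,0,0,0.3,0,0,0,-1,0,0,0.3,0,0,0,-1]
}}

```text
time: 30.08
ee_pos: [0.5954, -0.0831, 0.1259]
tcp_rot: [-90.0, -0.0, 2.7]
wrist_force: [0.9, -1.6, 1.0]
opening: -0.0002
```

```bash
python3 -c "
from h import *
to(.6035,-.245,.128,2.7)
d=cam('wrist')
for t in tins(d): print(*t)
d=cam('scene');C=cloud(d);P=C.reshape(-1,3)
v=d['pixels']
cv2.imwrite('pics/sc18.png',cv2.resize(v[200:310,190:340],None,fx=5,fy=5,interpolation=cv2.INTER_CUBIC))"
```

```text
t 30.08 pos [ 0.5954 -0.0831  0.1259] rot [-89.9902  -0.0099   2.7473] q [-7.9456 12.1765 -1.5501 76.2654  0.0114 79.307 ] op -0.0002 F [ 0.8832 -1.6395  0.9747]
shift cm [  0.03  -0.21 -16.21] rot [-0.01  0.05  0.01]
2905 [282.3  15. ] [0.5913 0.0218] [0.5918 0.0222] [0.5913 0.0269] 0.0189 0.066
9598 [281.1 118.9] [ 0.5931 -0.0146] [ 0.5932 -0.0139] [ 0.5935 -0.0148] 0.022 0.0662
248 [325.8 252.5] [ 0.6226 -0.0973] [ 0.6252 -0.0949] [ 0.6233 -0.0973] 0.0164 0.012
230 [351.5 245.1] [ 0.6408 -0.0915] [ 0.6407 -0.089 ] [ 0.6407 -0.0916] 0.0105 0.0121
436 [207.9 268. ] [ 0.5517 -0.1076] [ 0.5514 -0.1092] [ 0.5512 -0.1076] 0.02 0.012
33 [234.3 262.8] [ 0.568  -0.1042] [ 0.5681 -0.1047] [ 0.5682 -0.1042] 0.01 0.012
```

View pics/sc18.png

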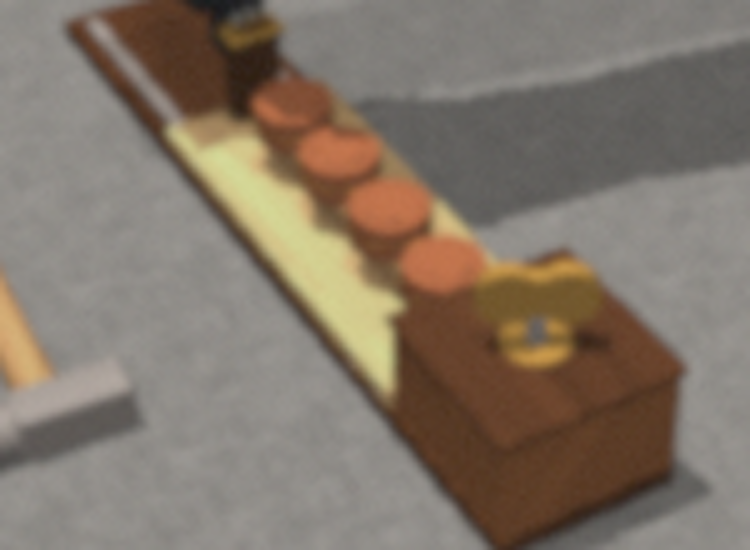

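Emit:
{"fn": "arm_command", "kwargs": {
  "rows": [0,0,0.1,0,0,0,-1,0,0,0.2,0,0,0,-1,0,0,0.3,0,0,0,-1,0,0,0.4,0,0,0,-1,0,0,0.4,0,0,0,-1]
}}

```text
time: 30.6
ee_pos: [0.5952, -0.0822, 0.1259]
tcp_rot: [-90.4, 0.0, 2.6]
wrist_force: [1.1, -21.3, -1.0]
opening: 0.0001
```

Emit:
{"fn": "arm_command", "kwargs": {
  "rows": [0,0,0.1,0,0,0,-1,0,0,0.2,0,0,0,-1,0,0,0.2,0,0,0,-1]
}}

```text
time: 30.85
ee_pos: [0.5952, -0.082, 0.126]
tcp_rot: [-90.6, 0.0, 2.5]
wrist_force: [2.1, -30.6, -1.0]
opening: -0.0002
```

Emit:
{"fn": "arm_command", "kwargs": {
  "rows": [0,0,0.1,0,0,0,-1,0,0,0.2,0,0,0,-1,0,0,0.2,0,0,0,-1]
}}

```text
time: 31.1
ee_pos: [0.5952, -0.0817, 0.126]
tcp_rot: [-90.8, -0.0, 2.4]
wrist_force: [1.4, -41.3, -2.4]
opening: -0.0003
```

The stop is reached: the force rises at a constant position. I'll back off and lift.

Emit:
{"fn": "arm_command", "kwargs": {
  "rows": [0,0,-0.4,0,0,0,-1,0,0,-0.8,0,0,0,-1,0,0,-1.5,0,0,0,-1,0,0,-3,0,0,0,-1,0,0,-4.5,0,0,0,-1,0,-3,-4.5,0,0,0,-1,0,-7,-4.5,0,0,0,-1,0,-11,-4.5,0,0,0,-1,0,-11,-3,0,0,0,0,0,-11,0,0,0,0,1,0,-11,4,0,0,0,1,0,-11,8,0,0,0,1]
}}

```text
time: 32.1
ee_pos: [0.5912, 0.0044, 0.2359]
tcp_rot: [-90.0, -0.0, 2.6]
wrist_force: [-0.6, -0.3, 0.6]
opening: 0.0481
```

```bash
python3 -c "
from h import *
to(.58,.17,.235,2.7)
d=cam('wrist','w19')
for t in tins(d):
  if t[0]>700: print(*t)
"
```

```text
t 32.1 pos [0.5912 0.0044 0.2359] rot [-89.9897  -0.0213   2.6128] q [ 0.4273  9.7838  7.8593 88.0546  0.0111 87.8144] op 0.0481 F [-0.597  -0.3172  0.5978]
shift cm [-0.37  0.1  16.59] rot [-0.01 -0.09  0.02]
2213 [280.   17.7] [0.5859 0.1342] [0.5862 0.1352] [0.5858 0.1418] 0.0212 0.0662
3021 [280.3  88.9] [0.5883 0.0901] [0.5883 0.0906] [0.5881 0.0904] 0.0218 0.0662
2536 [280.6 163.1] [0.591  0.0376] [0.5908 0.0384] [0.5909 0.0375] 0.0219 0.0661
2281 [280.5 226.1] [ 0.5933 -0.0136] [ 0.5933 -0.0127] [ 0.5934 -0.0137] 0.0219 0.0662
3417 [279.9 327. ] [ 0.5985 -0.1398] [ 0.5987 -0.1488] [ 0.5985 -0.1376] 0.0594 0.012
```

View pics/w19.png

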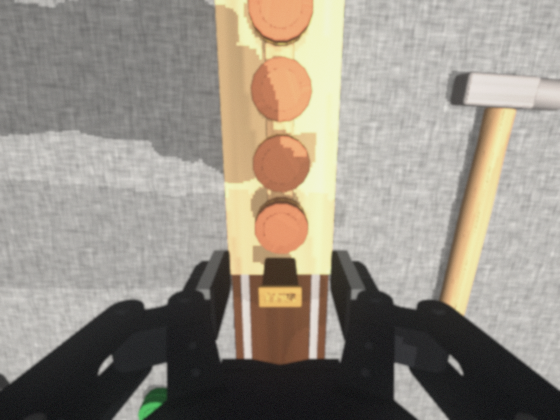

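The carriage is home with the tins at (281,8), (281,89), (281,163) and (281,227), all centred. Now the key.

Emit:
{"fn": "arm_command", "kwargs": {
  "rows": [0,0,4,0,-30,0,1,0,0,8,0,-30,0,1,0,0,12,0,-30,0,1,-0.3,0,15,0,-30,0,1,-0.3,0,16.5,0,-30,0,1,-0.3,0,16.5,0,-30,0,1,-0.3,0,16.5,0,-30,0,1]
}}

```text
time: 32.73
ee_pos: [0.5805, 0.1691, 0.2356]
tcp_rot: [-90.0, 0.0, 32.7]
wrist_force: [-0.4, -0.3, 0.5]
opening: 0.0856
```

```bash
cat > key.py <<'E'
from h import *
import sys
d=cam('wrist',sys.argv[1])
C=cloud(d).reshape(-1,3)
for lo,hi in [(.112,.122),(.096,.122),(.079,.095)]:
    m=(C[:,2]>lo)&(C[:,2]<hi)&(abs(C[:,0]-.581)<.05)&(abs(C[:,1]-.2225)<.05)
    P=C[m]
    if len(P)>20:
        c,s,a=cv2.minAreaRect(P[:,:2].astype(np.float32)); 
        p=P[:,:2]-P[:,:2].mean(0);w,V=np.linalg.eigh(p.T@p);ax=V[:,1]
        print(lo,hi,len(P),np.round(c,4),np.round(s,4),round(a,1),'pca',np.degrees(np.arctan2(ax[1],ax[0])).round(1),P[:,:2].mean(0),P[:,2].max())
m=(abs(C[:,2]-.076)<.004)&(abs(C[:,0]-.581)<.08)&(abs(C[:,1]-.2225)<.08)
c,s,a=cv2.minAreaRect(C[m][:,:2].astype(np.float32));print('box',np.round(c,4),np.round(s,4),a)
to(.5805,.2225,.22,92.7)
E
python3 key.py w20
```

```text
0.112 0.122 1489 [0.581  0.2241] [0.0093 0.0556] 64.0 pca 154.0 [0.5792 0.2249] 0.12198590834739592
0.096 0.122 1629 [0.5811 0.2241] [0.0093 0.059 ] 64.0 pca 153.9 [0.5783 0.2251] 0.12198590834739592
box [0.5812 0.2242] [0.1042 0.1042] 2.752659797668457
t 32.78 pos [0.5806 0.1683 0.2357] rot [-90.0126   0.0255  32.6033] q [16.173  11.6754 10.0053 88.3509 -0.0193 73.5697] op 0.0853 F [ 0.4425  0.2605 -0.0675]
shift cm [2.91 1.56 4.57] rot [ -0.   -60.1   -0.03]
```

View pics/w20.png

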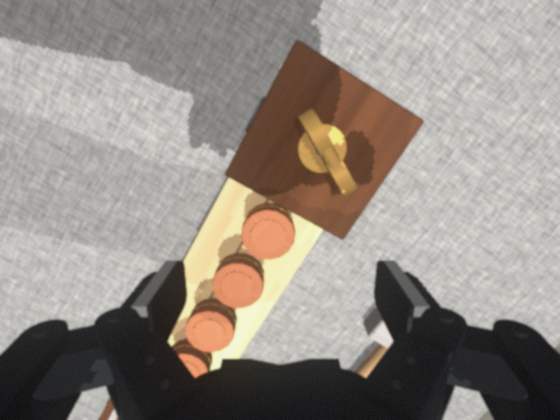

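The key's axis is at (0.581, 0.224), and its wing runs at about -26°, from (308,115) to (348,185). That would be about 0.5 rad wound, if no half-turns are hidden. I'll turn the wrist back for a long clockwise sweep.

Emit:
{"fn": "arm_command", "kwargs": {
  "rows": [1.5,0,2.5,0,-84,0,1,3,0,4.7,0,-84,0,1,3,0,4.7,0,-84,0,1,3,0,4.7,0,-84,0,1,3,0,4.7,0,-84,0,1,3,0,4.7,0,-84,0,1,3,0,4.7,0,-84,0,1,3,0,4.7,0,-84,0,1,3,0,4.7,0,-84,0,1,3,0,4.7,0,-84,0,1,3,0,4.7,0,-84,0,1,3,0,4.7,0,-84,0,1]
}}

```text
time: 33.78
ee_pos: [0.5808, 0.2229, 0.2359]
tcp_rot: [-90.0, 0.0, 116.9]
wrist_force: [-0.3, -0.4, -0.4]
opening: 0.0853
```

Emit:
{"fn": "arm_command", "kwargs": {
  "rows": [0,0,0,0,-84,0,1,0,0,0,0,-84,0,1,0,0,0,0,-84,0,1,0,0,0,0,-84,0,1,0,0,0,0,-84,0,1,0,0,0,0,-84,0,1,0,0,0,0,-84,0,1,0,0,0,0,-84,0,1,0,0,0,0,-84,0,1,0,0,0,0,-84,0,1,0,0,0,0,-84,0,1,0,0,0,0,-84,0,1]
}}

```text
time: 34.78
ee_pos: [0.5808, 0.2229, 0.2359]
tcp_rot: [-90.0, -0.0, -159.1]
wrist_force: [-0.4, 0.2, 0.3]
opening: 0.0854
```

Emit:
{"fn": "arm_command", "kwargs": {
  "rows": [0,0,0,0,-43,0,1,0,0,0,0,-43,0,1,0,0,0,0,-43,0,1,0,0,0,0,-43,0,1,0,0,0,0,-43,0,1,0,0,0,0,-43,0,1,0,0,0,0,-43,0,1,0,0,0,0,-43,0,1]
}}

```text
time: 35.45
ee_pos: [0.5806, 0.2235, 0.2359]
tcp_rot: [-90.0, -0.0, -116.6]
wrist_force: [-0.7, 0.2, -0.1]
opening: 0.0852
```

```bash
sed -i 's/^to(.*/to(.581,.2241,.16,244)/' key.py; python3 key.py w21
```

```text
0.112 0.122 1188 [0.5818 0.2232] [0.009  0.0553] 63.7 pca 153.7 [0.5842 0.2218] 0.121907923522204
0.096 0.122 1274 [0.5825 0.2228] [0.009  0.0567] 63.6 pca 153.8 [0.5857 0.2211] 0.121907923522204
box [0.5815 0.2234] [0.1036 0.1041] 2.7044930458068848
t 35.5 pos [0.5805 0.2238 0.2359] rot [ -89.9946   -0.0038 -116.6475] q [  21.0864   14.1522   12.9541   88.8011   -0.0065 -132.2661] op 0.0854 F [0.3014 1.2013 0.1123]
shift cm [-0.05  7.59  0.03] rot [-0.01 -0.65  0.  ]
```

View pics/w21.png

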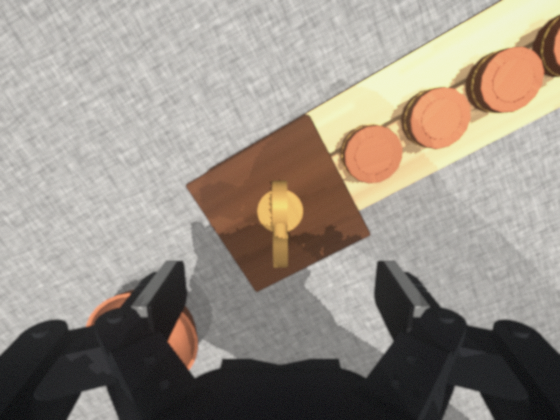

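The wing at (280,225) is upright in the picture, between the fingers. I'll descend and pinch it.

Emit:
{"fn": "arm_command", "kwargs": {
  "rows": [0,3,0,0,-0.5,0,1,0,6,0,0,-0.5,0,1,0,7.2,0,0,-0.5,0,1,0,7.6,0,0,-0.5,0,1,0,7.6,0,0,-0.5,0,-1,0,7.6,0,0,-0.5,0,-1,0,7.6,0,0,-0.5,0,-1,0,7.6,0,0,-0.5,0,-1,0,7.6,0,0,-0.5,0,-1,0,7.6,0,0,-0.5,0,-1,0,7.6,0,0,-0.5,0,-1,0,7.6,0,0,-0.5,0,-1],
  "force": 100
}}

```text
time: 36.5
ee_pos: [0.5799, 0.2243, 0.1607]
tcp_rot: [-90.0, -0.1, -115.8]
wrist_force: [-3.4, -3.9, 5.3]
opening: 0.0076
```

```bash
python3 -c "
from h import *
to(.581,.2239,.16,244)
o=sensors.get_obs();print(o['torque'])"
```

```text
t 36.5 pos [0.5799 0.2243 0.1607] rot [ -89.9614   -0.0645 -115.8048] q [  21.173    14.3688    4.9197   80.5718   -0.0722 -133.0222] op 0.0076 F [-3.419  -3.8502  5.2531]
shift cm [-0.01  0.07  0.12] rot [-0.04  0.2   0.06]
[-0.9855  0.6159 -0.116 ]
```

Emit:
{"fn": "arm_command", "kwargs": {
  "rows": [0,0,0.1,0,6,0,-1,0,0,0.1,0,12,0,-1,0,0,0.1,0,18,0,-1,0,0,0.1,0,24,0,-1,0,0,0.1,0,30,0,-1,0,0,0.1,0,36,0,-1]
}}

```text
time: 37.0
ee_pos: [0.5803, 0.2245, 0.1607]
tcp_rot: [-90.0, -0.0, -152.0]
wrist_force: [-6.7, -2.5, 6.4]
opening: 0.0076
```

```bash
python3 -c "
from h import *
to(.581,.2239,.16,208)
o=sensors.get_obs();print(o['torque'])
d=cam('wrist','w22')"
```

```text
t 37.0 pos [0.5803 0.2245 0.1607] rot [ -90.0137   -0.0484 -152.0382] q [ 21.1437  14.4526   5.0204  80.6175   0.0079 -96.8181] op 0.0076 F [-6.7371 -2.4609  6.4437]
shift cm [-0.03  0.07  0.08] rot [ 0.01 -0.04  0.05]
[-0.3854  1.1258  0.2183]
```

View pics/w22.png

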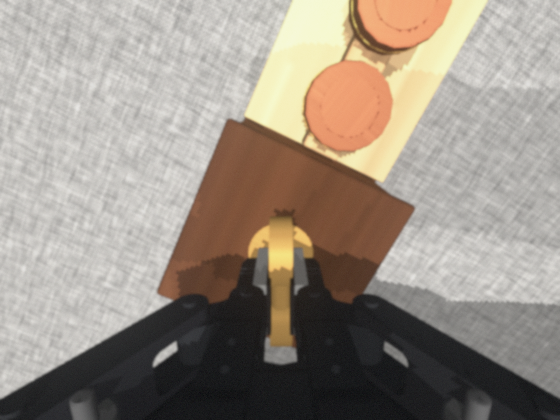

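The key turns with the gripper; the wing at (281,280) stays aligned with the jaws. I'll continue.

Emit:
{"fn": "arm_command", "kwargs": {
  "rows": [0,0,0,0,7,0,-1,0,0,0,0,14,0,-1,0,0,0,0,21,0,-1,0,0,0,0,28,0,-1,0,0,0,0,35,0,-1,0,0,0,0,42,0,-1,0,0,0,0,49,0,-1,0,0,0,0,56,0,-1,0,0,0,0,63,0,-1,0,0,0,0,70,0,-1,0,0,0,0,77,0,-1,0,0,0,0,84,0,-1]
}}

```text
time: 38.05
ee_pos: [0.581, 0.2243, 0.1607]
tcp_rot: [-90.0, 0.1, 123.9]
wrist_force: [-2.6, -3.8, 4.7]
opening: 0.0075
```

```bash
python3 -c "
from h import *
to(.581,.2239,.16,124)
o=sensors.get_obs();print(o['torque'])"
```

```text
t 38.05 pos [0.581  0.2243 0.1607] rot [-90.0036   0.0502 123.8963] q [ 21.1251  14.4655   5.0378  80.5576  -0.0482 -12.7712] op 0.0075 F [-2.6025 -3.769   4.7416]
shift cm [-0.03  0.07  0.02] rot [ 0.   -0.1  -0.05]
[-0.7699  0.426   0.2532]
```

Emit:
{"fn": "arm_command", "kwargs": {
  "rows": [0,0,0,0,7,0,-1,0,0,0,0,14,0,-1,0,0,0,0,21,0,-1,0,0,0,0,28,0,-1,0,0,0,0,35,0,-1,0,0,0,0,42,0,-1,0,0,0,0,49,0,-1,0,0,0,0,56,0,-1,0,0,0,0,63,0,-1,0,0,0,0,70,0,-1,0,0,0,0,77,0,-1,0,0,0,0,84,0,-1]
}}

```text
time: 39.05
ee_pos: [0.5809, 0.2236, 0.1607]
tcp_rot: [-90.1, 0.1, 39.9]
wrist_force: [-3.3, -7.2, 6.3]
opening: 0.0077
```

Emit:
{"fn": "arm_command", "kwargs": {
  "rows": [0,0,0,0,7,0,-1,0,0,0,0,14,0,-1,0,0,0,0,21,0,-1,0,0,0,0,28,0,-1,0,0,0,0,35,0,-1,0,0,0,0,42,0,-1,0,0,0,0,49,0,-1,0,0,0,0,56,0,-1,0,0,0,0,63,0,-1,0,0,0,0,70,0,-1,0,0,0,0,77,0,-1,0,0,0,0,84,0,-1]
}}

```text
time: 40.05
ee_pos: [0.5802, 0.2237, 0.1607]
tcp_rot: [-90.1, -0.0, -44.1]
wrist_force: [-7.6, -7.5, 9.5]
opening: 0.0073
```

```bash
python3 -c "
from h import *
to(.581,.2239,.16,-46)
o=sensors.get_obs();print(o['torque'])
d=cam('wrist','w23')"
```

```text
t 40.05 pos [0.5802 0.2237 0.1607] rot [-90.1271  -0.0132 -44.1191] q [ 21.1059  14.4447   5.0077  80.6729  -0.0653 155.2251] op 0.0073 F [-7.6053 -7.4911  9.4651]
shift cm [0.04 0.07 0.07] rot [0.13 1.88 0.02]
[-1.2104  1.5762  0.2802]
```

View pics/w23.png

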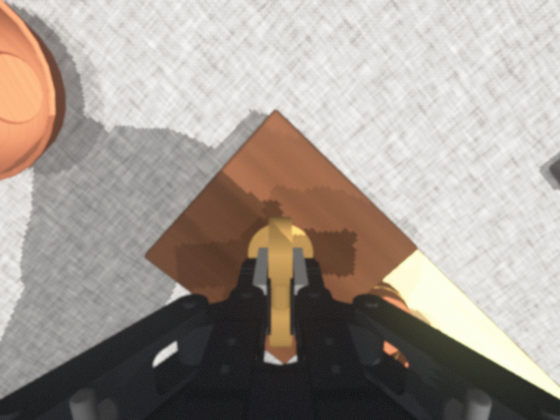

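It follows well and is now at about 5.5 rad. I'll open, turn back half a turn and grip again.

Emit:
{"fn": "arm_command", "kwargs": {
  "rows": [0,0,0,0,0,0,0,0,0,0,0,0,0,1,0,0,0,0,0,0,1,0,0,0,0,0,0,1,0,0,0,0,0,0,1,0,0,0,0,0,0,1,0,0,0,0,-40,0,1,0,0,0,0,-40,0,1,0,0,0,0,-40,0,1,0,0,0,0,-40,0,1,0,0,0,0,-40,0,1,0,0,0,0,-40,0,1]
}}

```text
time: 41.1
ee_pos: [0.581, 0.2246, 0.1598]
tcp_rot: [-90.0, -0.0, -3.4]
wrist_force: [-0.0, 0.4, -0.2]
opening: 0.0854
```

Emit:
{"fn": "arm_command", "kwargs": {
  "rows": [0,0,0,0,-85,0,1,0,0,0,0,-85,0,1,0,0,0,0,-85,0,1,0,0,0,0,-85,0,1,0,0,0,0,-85,0,1,0,0,0,0,-85,0,1,0,0,0,0,-85,0,1,0,0,0,0,-85,0,1,0,0,0,0,-85,0,1,0,0,0,0,-85,0,1,0,0,0,0,-85,0,1,0,0,0,0,-85,0,1]
}}

```text
time: 42.1
ee_pos: [0.5811, 0.2246, 0.1598]
tcp_rot: [-90.0, -0.0, 81.6]
wrist_force: [-0.1, -0.7, -0.5]
opening: 0.0857
```

```bash
sed -i 's/^to(.*/to(.581,.2239,.16,136)/' key.py; python3 key.py w24
```

```text
0.112 0.122 4877 [0.5791 0.2206] [0.0994 0.035 ] 75.0 pca 72.8 [0.5779 0.2223] 0.12199651793798433
0.096 0.122 7916 [0.5788 0.2207] [0.0996 0.0358] 75.2 pca 73.1 [0.5775 0.2229] 0.12199651793798433
0.079 0.095 477 [0.5787 0.2262] [0.049  0.0046] 45.5 pca 45.5 [0.577  0.2263] 0.09496917080867534
box [0.5809 0.2242] [0.1045 0.104 ] 2.7350080013275146
t 42.15 pos [0.581  0.2246 0.1598] rot [-89.9996  -0.001   82.0084] q [21.1379 14.5203  5.0006 80.4801  0.001  29.1295] op 0.0851 F [0.2169 0.0047 0.1196]
shift cm [-0.07 -0.02 -0.01] rot [  0.   -53.99   0.  ]
```

View pics/w24.png

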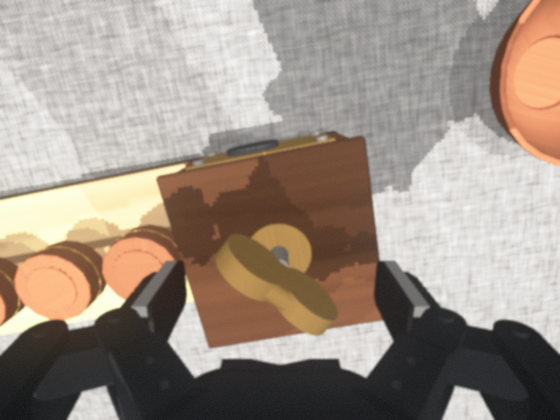

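The key held at 45.5°, as expected. I'll finish the turn-back and grip.

Emit:
{"fn": "arm_command", "kwargs": {
  "rows": [0,0,0,0,-53.5,0,1,0,0,0,0,-53.5,0,1,0,0,0,0,-53.5,0,1,0,0,0,0,-53.5,0,1,0,0,0,0,-53.5,0,1,0,0,0,0,-53.5,0,1,0,0,0,0,-53.5,0,1,0,0,0,0,-53.5,0,1,0,0,0,0,-53.5,0,1]
}}

```text
time: 42.9
ee_pos: [0.581, 0.2246, 0.1598]
tcp_rot: [-90.0, 0.0, 134.8]
wrist_force: [0.5, -0.1, 0.3]
opening: 0.0854
```

Emit:
{"fn": "arm_command", "kwargs": {
  "rows": [0,0,0,0,0,0,-1,0,0,0,0,0,0,-1,0,0,0,0,0,0,-1,0,0,0,0,0,0,-1,0,0,0,0,0,0,-1,0,0,0,0,0,0,-1,0,0,0,0,0,0,-1,0,0,0,0,0,0,-1]
}}

```text
time: 43.57
ee_pos: [0.5811, 0.2246, 0.16]
tcp_rot: [-90.0, 0.0, 134.7]
wrist_force: [-0.6, -0.6, 1.9]
opening: 0.0076
```

Emit:
{"fn": "arm_command", "kwargs": {
  "rows": [0,0,0,0,7,0,-1,0,0,0,0,14,0,-1,0,0,0,0,21,0,-1,0,0,0,0,28,0,-1,0,0,0,0,35,0,-1,0,0,0,0,42,0,-1,0,0,0,0,49,0,-1,0,0,0,0,56,0,-1,0,0,0,0,63,0,-1,0,0,0,0,70,0,-1,0,0,0,0,77,0,-1,0,0,0,0,84,0,-1]
}}

```text
time: 44.57
ee_pos: [0.5811, 0.2235, 0.16]
tcp_rot: [-90.1, 0.1, 50.3]
wrist_force: [-0.1, -5.8, 2.8]
opening: 0.0073
```

```bash
python3 -c "
from h import *
to(.581,.2239,.16,-7)
o=sensors.get_obs();print(o['torque'])
d=cam('wrist','w25')"
```

```text
t 44.57 pos [0.5811 0.2235 0.16  ] rot [-90.0953   0.084   50.3477] q [21.082  14.4985  4.9987 80.5269 -0.1242 60.7343] op 0.0073 F [-0.0524 -5.8114  2.7968]
shift cm [0.02 0.   0.03] rot [ 0.13 57.35 -0.03]
[-1.4479  0.0432  0.3134]
```

View pics/w25.png

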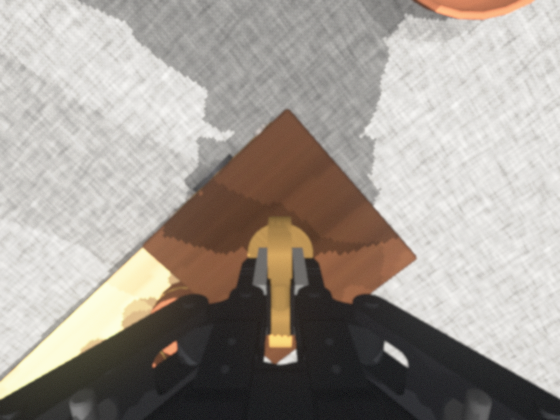

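Emit:
{"fn": "arm_command", "kwargs": {
  "rows": [0,0,0,0,7,0,-1,0,0,0,0,14,0,-1,0,0,0,0,21,0,-1,0,0,0,0,28,0,-1,0,0,0,0,35,0,-1,0,0,0,0,41,0,-1,0,0,0,0,45,0,-1,0,0,0,0,48,0,-1,0,0,0,0,50,0,-1,0,0,0,0,52,0,-1,0,0,0,0,52,0,-1]
}}

```text
time: 45.53
ee_pos: [0.5806, 0.2232, 0.16]
tcp_rot: [-90.2, 0.1, -1.4]
wrist_force: [-3.8, -7.9, 4.5]
opening: 0.0077
```

```bash
python3 -c "
from h import *
to(.581,.2239,.16,-7)
o=sensors.get_obs();print(o['torque'])"
```

```text
t 45.53 pos [0.5806 0.2232 0.16  ] rot [-90.1589   0.0571  -1.4445] q [ 21.075   14.4839   4.978   80.6078  -0.1249 112.5195] op 0.0077 F [-3.7852 -7.9168  4.4783]
shift cm [ 0.04 -0.    0.07] rot [ 0.16  5.56 -0.05]
[-1.5949  0.7149  0.0358]
```

Emit:
{"fn": "arm_command", "kwargs": {
  "rows": [0,0,0,0,2,0,-1,0,0,0,0,4,0,-1,0,0,0,0,6,0,-1,0,0,0,0,6,0,-1]
}}

```text
time: 45.87
ee_pos: [0.5805, 0.2233, 0.16]
tcp_rot: [-90.2, 0.0, -7.4]
wrist_force: [-3.5, -8.6, 4.3]
opening: 0.0073
```

```bash
python3 -c "
from h import *
to(.581,.2239,.16,-7)
o=sensors.get_obs();print(o['torque'])"
```

```text
t 45.87 pos [0.5805 0.2233 0.16  ] rot [-90.1732   0.0427  -7.3814] q [ 21.0852  14.4808   4.9763  80.6155  -0.1319 118.4668] op 0.0073 F [-3.5317 -8.6447  4.3347]
shift cm [ 0.04 -0.    0.07] rot [ 0.17 -0.38 -0.04]
[-1.6832  0.7469  0.8499]
```

The torque jumps to 0.85 N m at the expected stop angle. I'll release, lift and check.

Emit:
{"fn": "arm_command", "kwargs": {
  "rows": [0,0,0,0,-1.5,0,-1,0,0,0,0,-1.5,0,0,0,0,0,0,-1.5,0,1,0,0,0,0,-1.5,0,1,0,0,0,0,-1.5,0,1,0,0,0,0,-1.5,0,1,0,-3,0,0,-1.5,0,1,0,-6,0,0,-1.5,0,1,0,-9,-3,0,-1.5,0,1,0,-9,-6,0,-1.5,0,1,0,-9,-7,0,-1.5,0,1,0,-9,-7,0,-1.5,0,1]
}}

```text
time: 46.87
ee_pos: [0.5722, 0.1533, 0.2504]
tcp_rot: [-90.0, -0.1, -5.9]
wrist_force: [0.6, -0.1, -0.3]
opening: 0.0853
```

```bash
python3 key.py w26; python3 -c "
from h import *
d=cam('wrist')
for t in tins(d): 
  if t[0]>700: print(*t)
for n in ['scene','side']:
  d=cam(n,n+'26')
  for t in tins(d): print(*t)"
```

```text
0.112 0.122 1415 [0.5813 0.224 ] [0.0561 0.009 ] 84.5 pca 84.5 [0.5814 0.2251] 0.12199550423013822
0.096 0.122 1463 [0.5813 0.2244] [0.0577 0.0091] 84.4 pca 84.5 [0.5815 0.2254] 0.12199550423013822
box [0.5813 0.224 ] [0.1043 0.1045] 2.59389328956604
t 46.92 pos [0.5721 0.1545 0.2497] rot [-89.9861   0.0031  -5.8672] q [ 15.1051  10.0902   9.7201  89.6279   0.0141 110.9723] op 0.0856 F [-0.0423  0.7508 -0.1278]
shift cm [0.17 8.97 6.99] rot [  -0.01 -141.87    0.02]
9276 [308.2  86.6] [0.5883 0.2259] [0.602  0.2391] [0.588  0.2244] 0.0656 0.076
4130 [300.4 236.9] [0.587  0.1174] [0.587  0.1204] [0.5884 0.1174] 0.0482 0.0662
1564 [312.2 319.6] [0.5906 0.0379] [0.5908 0.0394] [0.5914 0.0377] 0.0222 0.0662
172 [210.7 160.2] [ 0.5405 -0.4135] [ 0.5483 -0.4049] [ 0.5434 -0.4168] 0.0527 0.0506
721 [262.9 237.3] [0.5913 0.0632] [0.5913 0.0699] [0.5933 0.0632] 0.1003 0.0667
50 [294.9 274.7] [0.5958 0.2377] [0.5956 0.2413] [0.5948 0.2376] 0.0332 0.0765
1247 [367.4 319.1] [0.5131 0.4015] [0.5019 0.3946] [0.5138 0.4077] 0.0557 0.0441
273 [279.2 157.3] [0.5107 0.3995] [0.5097 0.3978] [0.512  0.4059] 0.0553 0.0428
536 [309.3 208. ] [0.5871 0.0696] [0.5879 0.0578] [0.5911 0.0696] 0.102 0.0657
281 [320.2 360.9] [ 0.5741 -0.4164] [ 0.5738 -0.4189] [ 0.5734 -0.4164] 0.0342 0.0497
308 [282.2 362. ] [ 0.5049 -0.4184] [ 0.5039 -0.4196] [ 0.5036 -0.4187] 0.0317 0.0498
```

View pics/w26.png

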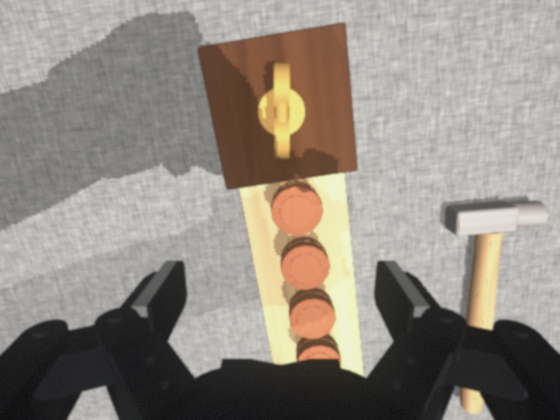

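View pics/scene26.png

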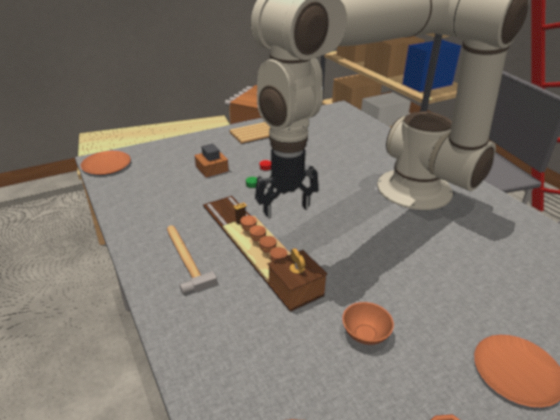

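The four tins sit in a row on the rail, from (248,222) to (278,254). The carriage is against the drive box, and the hammer, bowl and anvil block are where they were. The arm is clear of everything, so I'm handing in.

```bash
python3 -c "
from h import *
print(bot.job_done())"
```

```text
the job is handed in; nothing more can be done
None
```

The display is ready and the job is handed in, at about 47 s of the 210 s allowed; the hand-in reported no verdict.

- **Tins:** I laid all four copper tins on the rail with the carriage still out. One was knocked onto the table along the way, and I put it back before moving the carriage. In the last pictures all four lie in a row on the rail. Their tops measure about 66 mm and they sit within about 2 mm of the rail's centre line.
- **Carriage:** I pushed it by the handle until it stopped moving while the push rose from about 2 N to 41 N, so it is against its stop. It travelled about 128 mm, where I had expected about 110 mm. My estimate had assumed the rail sits at the middle of the deck. It had not moved from there after winding.
- **Key:** I wound it clockwise in two grips until the torque jumped to 0.85 N m. After release the wing stood at 84.5°, which is about 8.0 rad, the stop. The key started about half a radian wound, not at 0.
- **Left alone:** the hammer, the bowl, the anvil block and the grey, red and green look-alikes were not touched, and the gripper was clear of everything at the end.

No final check failed.

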